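Fit the blue sanding bobbin and its cap on the spindle sander

ROBOT

A 6-joint arm with a two-finger parallel gripper is mounted at the origin on the work surface. World frame = base frame: x ahead of the robot, y to its left, z up, the work surface at z = 0. Lengths are in mm, angles in rad, forces in N, time in s.
With the tool pointing down it reaches from about 275 to 750 mm from the base axis. Payload 10.2 kg.
Tool frame: the origin (TCP) lies at the very end of the fingers, on their centre line; the grasp point (between the pads) lies 19 mm behind it; y points along the fingers, x is the direction in which the jaws open and shut, and the axes are right-handed (so a half turn about y gives the same grasp; the last joint's range is limited). The gripper opens to 85 mm and grips with 20 to 120 N. Pads are 22 mm wide; open, the fingers measure 114 mm over their backs; the gripper's body (76 mm by 85 mm) begins 54 mm behind the grasp point. The pads swing forward as they close: fully open they stand 13 mm farther back than shut.
Start: joints at [-1.397, 0.313, 1.498, -0, 1.331, -0.223], TCP at [202.884, -484.22, 231.294] pointing down, gripper open.
Joint ranges: [-2.94, 2.94], [-0.97, 2.17], [0.19, 2.56], [-1.23, 4.37], [0.02, 3.11], [-2.88, 2.88]. Speed limits (rad/s): [2.39, 2.39, 3.01, 3.14, 3.14, 3.14].

INTERFACE

Orientations are given as a unit quaternion [w, x, y, z].
In Python, from rig import telemetry, imaging, ctrl gives the robot as it stands.
- The arm moves only by the shell command python3 -m handwheel 'ROWS' [FORCE]. ROWS is JSON, a list of rows, each an object with "delta_pos": the shift along the tool's x, y, z in cm, a list of three; "twist": the turn, a rotation vector about the tool's x, y, z in rad, a list of three; "jaw": the opening, from 0 (shut) to 1 (fully open). A call has exactly 10 rows; each row is the pose to reach, as a shift and turn from the pose commanded when the call began, along the tool's axes at that moment; what a row does not reach only later rows make up. A row lasts 1/12 s, in which the tool goes at most 41.7 mm and 7.16 degrees, less where a joint would pass 70% of its speed; a pose out of reach is approached as far as the arm can. A call with a gripper value outside its range is refused whole. The fingers move at their own pace and stop on an object; FORCE is the grip in N (left out, the last holds). Time passes only in rows, so rows that repeat a pose let the fingers close, or fill a call up. It gives the time, the measured TCP pose, the force and the opening at its end, in the units of the state.
- telemetry.sense(): the state, without advancing time (a new reading comes with each control period).
- imaging.capture(name): name is "scene" or "top" or "wrist"; returns a dict with "frame" (400x640x3 uint8, red, green, blue), "z_map" (400x640 float32, mm along the optical axis (not along the pixel's ray), 0 where there is no reading), "fx", "fy", "cx", "cy" (pixels), "D" ([k1, k2, p1, p2, k3] as OpenCV has them; the pictures are not rectified), "rvec" (rotation vector, rad) and "tvec" (3), from world to camera coordinates, as OpenCV has them. Camera axes: x right, y down, z forward; pixel columns grow to the right and rows downward; lengths in mm; the calibration is good to about 2 mm. A picture is of the moment at which its call begins.
- ctrl.finish_job(): hands the job in, once; it reports no verdict.
The state is a dict: "time_s": time; "joints": joint angles; "dq": joint speeds; "tau": joint torques, N m; "eef_pos": TCP position; "ee_rot": TCP orientation; "force": force on the tool from outside, world axes, zero at the start; "wrist_torque": the same for the moment, N m; "grip_width": opening from 0.0 (shut) to 1.0 (fully open).
Only numpy, scipy, OpenCV 4.12 (cv2) and the standard library are available. Lean on these libraries where they do the work, as an engineer would, in place of code of your own. Each camera call takes 0.05 s, during which the arm holds its last target.

TASK

Get the spindle sander ready: take the blue sanding bobbin off its slanted peg and lower it over the sander's upright spindle until it sits fully down on the metal shoulder, and let go of it. Then put the retaining cap on the spindle, wide flange down, resting flat on top of the bobbin. Lower both parts gently rather than dropping them, and leave everything else on the bench where it is.

Things in the scene. Friction and masses are not known exactly. Their poses are not given: they have to be found in the camera images.
- blue_bobbin: Blue sanding bobbin to fit: rigid cylinder 50 mm thick, 90 mm long, black end faces, 19 mm bore through its axis, about 0.16 kg. Origin: centre of its lower end face (on the rack board); z along its axis to the upper end. It starts on one of the rack's two pegs, its axis leaning 30 to 32 degrees from vertical (it has 1.5 mm of play). Either end may go down on the spindle.
- blue_bobbin_mid (a point): The middle of the blue bobbin, on its axis, 45 mm from either end.
- brown_bobbin: A brown (brick red) bobbin of the same size and shape on the rack's other peg, with the same origin and axes. It is to stay there.
- rack: Dark wooden rack fixed to the bench, left or right, 240 (y) x 120 mm (x). Origin: centre of its underside, z up. Its board rises at 30 degrees towards its +x; two 16 mm pegs, 60 mm long, square to it, lean 30 degrees from vertical towards its -x, the robot's side. Peg feet at (0, +-58, 65) mm in the rack's frame; bobbins rest on the board there. Which peg holds the blue one varies.
- sander: Fixed spindle sander, left or right: green plate 180 x 180 x 30 mm high, in its middle an aluminium shoulder 56 mm wide, 6 mm high, and on it a fixed upright steel spindle 14 mm thick, its top 144 mm above the bench, tapering to 7 mm over the last 9 mm. Origin: centre of the plate's underside, on the spindle's axis; z up. 18 mm of spindle stands out above a seated bobbin.
- seat (a point): Centre of the top face of the sander's shoulder, on the spindle's axis, 36 mm above the bench: the bobbin's end face rests here.
- spindle_tip (a point): Top of the spindle, on its axis, 144 mm above the bench.
- cap: The retaining cap, standing loose on the bench near the robot: an aluminium flange 64 mm in diameter and 10 mm high with a yellow hub 40 mm in diameter and 36 mm high on it (46 mm in all), and a 19 mm bore right through; about 0.12 kg. Origin: centre of the flange's underside; z up along the axis.
- jar: Empty glass jar, 80 mm in diameter, 110 mm high, standing open end up. Origin: centre of its underside, z up. Leave alone.
- clamp_a: Orange spring clamp, about 170 mm long and 22 mm high, lying on the bench. Origin: on its underside near the pivot; x towards its black jaws. Leave alone.
- clamp_b: A second orange spring clamp like the first, on the far side of the bench. Leave alone.
- square: Steel try square lying flat: stock 120 x 20 x 18 mm along its y, blade 150 x 35 x 3 mm pointing along its x. Origin: centre of the stock's underside. Leave alone.
- scraper: White plastic scraper, about 190 mm long, 75 mm wide at the blade, 14 mm high. Origin: underside, near the middle; x towards the blade. Leave alone.
There are look-alikes about, which are no part of the job. Several things have the shape of the cap; the one meant has the colours described above.

How it is judged:
By the outcome, as a careful person would: the job done as asked, in the order asked, and still so for the second after the job is handed in, with the robot touching nothing.
It also fails if it takes over 64 s, if anything falls off the work surface, if the arm or the gripper's body presses on something with over 40 N, if the wrist force passes 120 N, or if a joint passes its speed limit or range.

## Working session

There is one attempt and no reset: what is moved stays moved. The work goes in short steps, Python scripts to look and compute and a shell command to move; the robot and the scene stay as the last step left them, time stands still between calls to the robot, and variables do not carry over. Pictures are saved under pics/ and viewed, and the job is handed in when it is done.

```bash
ls; mkdir -p pics
cat > h.py <<'E'
import numpy as np, cv2
from rig import telemetry, imaging, ctrl
def cap(n,save=None):
    c=imaging.capture(n)
    c['K']=np.array([[c['fx'],0,c['cx']],[0,c['fy'],c['cy']],[0,0,1.]]);c['D']=np.array(c['D'],float)
    c['R']=cv2.Rodrigues(np.array(c['rvec'],float))[0];c['t']=np.array(c['tvec'],float).reshape(3)
    if save: cv2.imwrite('pics/'+save+'.png',c['frame'][:,:,::-1])
    return c
def ray(c,uv):
    p=cv2.undistortPoints(np.array(uv,float).reshape(-1,1,2),c['K'],c['D']).reshape(-1,2)
    d=np.c_[p,np.ones(len(p))]@c['R']; o=-c['R'].T@c['t']
    return o,d
def onplane(c,uv,z):
    o,d=ray(c,uv); return o+d*((z-o[2])/d[:,2])[:,None]
def cloud(c,mask):
    v,u=np.nonzero(mask&(c['z_map']>0)); o,d=ray(c,np.c_[u,v]); return o+d*c['z_map'][v,u][:,None]
def proj(c,P):
    return cv2.projectPoints(np.array(P,float).reshape(-1,1,3),np.array(c['rvec'],float),c['t'],c['K'],c['D'])[0].reshape(-1,2)
def q2R(q):
    from scipy.spatial.transform import Rotation as R
    return R.from_quat([q[1],q[2],q[3],q[0]]).as_matrix()
E
python3 - <<'E'
from h import *
for n in('scene','top','wrist'):
    c=cap(n,n+'0'); print(n,-c['R'].T@c['t'],c['R'][2],c['fx'])
print(telemetry.sense())
E
```

```text
pics
scene [883.0001797  237.79625935 799.92110824] [-0.43414791 -0.30717811 -0.84685135] 383.6464910649808
top [ 459.87468969    1.88814643 1180.92485029] [ 0.08633476 -0.01619779 -0.9961345 ] 418.28862668223013
wrist [ 277.41972853 -452.8129756   373.50226201] [-0.2904229  -0.11981869 -0.94936717] 285.60954423148684
{'time_s': 0.15, 'joints': array([-1.39738466e+00,  3.13301633e-01,  1.49824009e+00,  1.36121761e-05,
        1.33096903e+00, -2.23409311e-01]), 'dq': array([ 2.17385535e-05, -2.53290716e-03, -1.68977097e-03,  8.60330556e-04,
       -8.30370362e-04,  4.47402768e-04]), 'tau': array([ 8.94981531e-04, -4.12368286e+01, -2.59798926e+01, -1.01431247e-04,
        3.19912186e-03, -1.28923142e-05]), 'eef_pos': array([ 202.86228509, -484.02971238,  230.88514599]), 'ee_rot': array([ 0.58898391, -0.58850708,  0.39185618, -0.39141552]), 'force': array([0.40570885, 0.6645792 , 1.20691263]), 'wrist_torque': array([-0.05336359,  0.01757215,  0.0218847 ]), 'grip_width': 0.9983212087934912}
```

View pics/scene0.png

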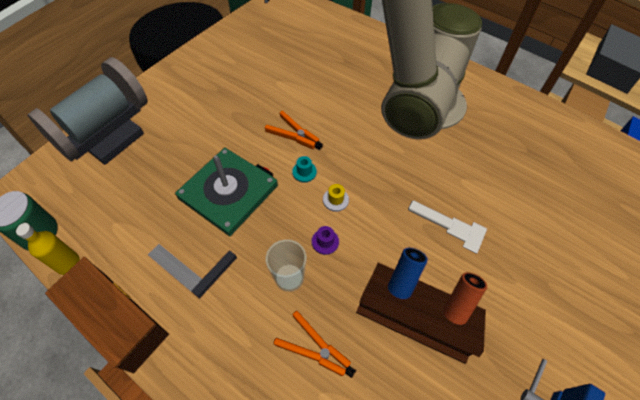

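View pics/top0.png

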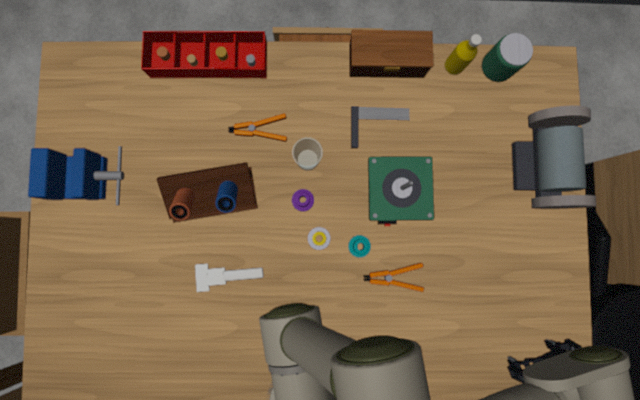

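View pics/wrist0.png

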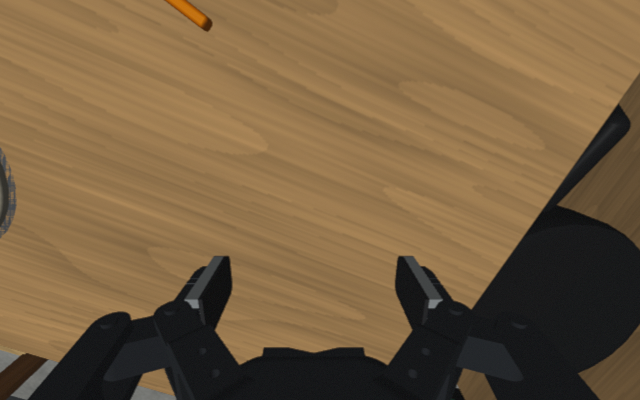

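Candidates, top view: the blue bobbin is at (227,196), with the brown bobbin at (180,204) and the blue vise at (65,175) as the things it could be confused with. The cap is yellow on a silver flange at (319,238), and its look-alikes are purple (303,200) and teal (359,246). I choose the blue at (227,196) and the yellow/silver one at (319,238). Next I'll check both in a close crop and measure them.

```bash
cat > m.py <<'E'
from h import *
cs={n:cap(n) for n in('scene','top')}
for n,c in cs.items():
    hsv=cv2.cvtColor(c['frame'],cv2.COLOR_RGB2HSV); H,S,V=[hsv[...,i].astype(int) for i in range(3)]
    roi=lambda u0,v0,u1,v1:(np.add.outer(np.arange(400)*1000,np.arange(640))>=0)&(np.arange(640)[None]>=u0)&(np.arange(640)[None]<u1)&(np.arange(400)[:,None]>=v0)&(np.arange(400)[:,None]<v1)
    if n=='scene': rb,rc,rs=roi(380,240,435,305),roi(315,175,355,215),roi(170,140,285,240); rr=roi(350,260,490,360)
    else: rb,rc,rs=roi(205,170,245,220),roi(300,225,335,252),roi(365,150,440,225);rr=roi(150,155,265,225)
    mb=(H>100)&(H<125)&(S>130)&rb; my=(H>20)&(H<35)&(S>180)&(V>100)&rc; mw=(S<60)&(V>150)&rc; mg=(H>60)&(H<90)&(S>80)&rs
    msh=(S<60)&(V>120)&rs
    for k,m in dict(bob=mb,hub=my,flange=mw,plate=mg,shoulder=msh).items():
        P=cloud(c,m); v,u=np.nonzero(m)
        print(n,k,len(P),'px',u.mean().round(1),v.mean().round(1),'med',np.median(P,0).round(1),'min',np.percentile(P,2,axis=0).round(1),'max',np.percentile(P,98,axis=0).round(1))
c=cs['top']
a=cv2.resize(c['frame'][140:260,150:270],None,fx=3.3,fy=3.3); b=cv2.resize(c['frame'][150:270,290:440],None,fx=2.6,fy=3.3)
cv2.imwrite('pics/crop1.png',np.hstack([a,b])[:,:,::-1])
c=cs['scene']
a=cv2.resize(c['frame'][230:350,360:480],None,fx=3.3,fy=3.3); b=cv2.resize(c['frame'][140:260,240:360],None,fx=3.3,fy=3.3)
cv2.imwrite('pics/crop2.png',np.hstack([a,b])[:,:,::-1])
E
python3 m.py
```

```text
scene bob 1109 px 406.2 274.6 med [574.9 219.  122. ] min [532.9 195.1  78.3] max [603.2 241.8 153.5]
scene hub 223 px 336.5 192.5 med [456.7 -18.6  44.3] min [415.3 -39.6   1.9] max [473.3  -3.   48.1]
scene flange 179 px 336.0 202.3 med [466.8  -8.    9.9] min [428.  -50.7  -0.5] max [483.3   8.2  12.7]
scene plate 3241 px 227.8 192.3 med [ 614.2 -220.9   29.9] min [ 509.6 -333.    16.6] max [ 684.  -160.2   33.1]
scene shoulder 305 px 225.4 185.3 med [ 598.6 -246.5   36.2] min [ 520.4 -325.8   30.6] max [ 668.7 -176.    39.3]
top bob 418 px 226.6 194.8 med [561.5 212.4 131.5] min [522.6 191.1  82.1] max [599.  234.2 155. ]
top hub 73 px 319.1 238.1 med [453.1 -23.2  46.9] min [437.  -38.1  42.4] max [468.1  -8.1  50.8]
top flange 257 px 318.3 237.9 med [453.  -21.2  10.9] min [422.4 -51.9   0.7] max [483.5   6.7  17. ]
top plate 2664 px 399.7 188.3 med [ 589.1 -242.    31.2] min [ 505.8 -335.4   26.6] max [ 678.3 -164.4   35.8]
top shoulder 300 px 400.6 187.9 med [ 588.5 -247.3   36.7] min [ 516.5 -328.2   30.9] max [ 669.9 -174.9   43.4]
```

```bash
python3 -c "
import cv2,numpy as np
a=cv2.imread('pics/crop1.png');b=cv2.imread('pics/crop2.png');w=780
f=lambda i:cv2.resize(i,(780,290));cv2.imwrite('pics/crop12.png',np.vstack([f(a),f(b)]))"
```

```text
(no output)
```

View pics/crop12.png

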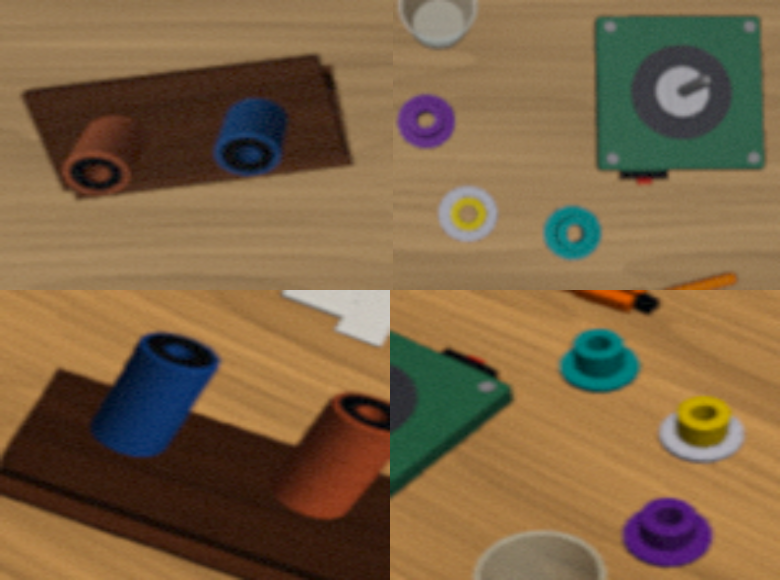

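The crops confirm the choice: blue bobbin with its black end face up, and the yellow hub on a silver flange standing flange down. Next I'll fit the axes.

```bash
cat > m2.py <<'E'
from h import *
from scipy.optimize import least_squares
cs={n:cap(n) for n in('scene','top')}
U=np.arange(640)[None];W=np.arange(400)[:,None]
allP=[]
for n,c in cs.items():
    hsv=cv2.cvtColor(c['frame'],cv2.COLOR_RGB2HSV); H,S,V=[hsv[...,i].astype(int) for i in range(3)]
    roi=lambda a,b,e,f:(U>=a)&(U<e)&(W>=b)&(W<f)
    s=n=='scene'
    mb=(H>100)&(H<125)&(S>130)&(roi(380,240,435,305) if s else roi(205,170,245,220))
    mb=cv2.erode(mb.astype(np.uint8),np.ones((3,3)))>0
    P=cloud(c,mb); allP.append(P)
    # plate rect on z=30
    mg=((H>60)&(H<90)&(S>80)&(roi(170,140,285,240) if s else roi(365,150,440,225))).astype(np.uint8)
    Pg=cloud(c,mg>0);Pg=Pg[abs(Pg[:,2]-30)<4]
    r=cv2.minAreaRect(Pg[:,:2].astype(np.float32)); print(n,'plate rect',r)
    cn=max(cv2.findContours(mg,0,1)[0],key=cv2.contourArea)[:,0]
    if not s: print(' plate ray rect',cv2.minAreaRect(onplane(c,cn,30)[:,:2].astype(np.float32)))
    # shoulder blob
    ms=((S<60)&(V>140)&(roi(205,170,245,200) if s else roi(385,175,420,205))).astype(np.uint8)
    k,l,st,ce=cv2.connectedComponentsWithStats(ms);
    for i in range(1,k):
        if st[i,4]>30:
            print(' sh',st[i],ce[i],onplane(c,[ce[i]],36))
            cc=max(cv2.findContours((l==i).astype(np.uint8),0,1)[0],key=cv2.contourArea)[:,0]
            print(' circ',cv2.minEnclosingCircle(onplane(c,cc,36)[:,:2].astype(np.float32)))
    # hub + flange
    rc=roi(315,175,355,215) if s else roi(300,225,335,252)
    mf=(((S<70)&(V>140))|((H>18)&(H<36)&(S>170)&(V>90)))&rc
    k,l,st,ce=cv2.connectedComponentsWithStats(mf.astype(np.uint8))
    i=1+np.argmax(st[1:,4]); cc=max(cv2.findContours((l==i).astype(np.uint8),0,1)[0],key=cv2.contourArea)[:,0]
    if not s: print(' cap outline',cv2.minEnclosingCircle(onplane(c,cc,8)[:,:2].astype(np.float32)))
    Pc=cloud(c,mf); q=Pc[(Pc[:,2]>40)&(Pc[:,2]<52)]; print(' hubtop',q[:,:2].mean(0),cv2.minEnclosingCircle(q[:,:2].astype(np.float32)))
    # dark end-face ring centre: rim
    md=(V<60)&(roi(395,245,430,275) if s else roi(212,185,240,215))
    Pd=cloud(c,md); print(' dark',len(Pd),np.median(Pd,0))
def fit(P,x0=(560,213,125,-.52,0.05)):
    def f(x):
        d=np.array([np.sin(x[2]),0,0]) if 0 else np.array([x[2],x[3],1.]);d/=np.linalg.norm(d)
        w=P-np.array([x[0],x[1],120]);r=np.linalg.norm(np.cross(w,d),axis=1);return r-25
    s=least_squares(f,[565,215,-.55,0],loss='soft_l1');d=np.array([s.x[2],s.x[3],1]);d/=np.linalg.norm(d)
    p=np.array([s.x[0],s.x[1],120]); t=(P-p)@d
    print('axis thru',p,'d',d,'tilt',np.degrees(np.arccos(d[2])),'az',np.degrees(np.arctan2(d[1],d[0])),'rms',np.sqrt((f(s.x)**2).mean()),'t',np.percentile(t,[1,99]),'mid',p+d*np.percentile(t,[1,99]).mean())
for P in allP+[np.vstack(allP)]: fit(P)
E
python3 m2.py
```

```text
scene plate rect ((594.1683349609375, -248.49386596679688), (184.1144256591797, 179.1111297607422), 0.5204259753227234)
 sh [214 175  23  19 267] [225.46441948 185.14981273] [[ 595.80391474 -248.48448422   36.        ]]
 circ ((594.0025024414062, -251.22520446777344), 27.72314453125)
 hubtop [456.3643865  -21.21578545] ((455.7579345703125, -22.442256927490234), 20.413944244384766)
 dark 269 [550.2614736  203.76997982 138.28114329]
top plate rect ((590.4971313476562, -250.70401000976562), (179.38003540039062, 178.52566528320312), 0.8073602914810181)
 plate ray rect ((589.9935913085938, -250.36935424804688), (179.01953125, 177.91030883789062), 0.4494374990463257)
 sh [392 178  20  20 236] [400.65677966 187.99576271] [[ 591.42893764 -249.05321275   36.        ]]
 circ ((593.0137939453125, -251.992919921875), 27.23693084716797)
 cap outline ((453.0163879394531, -22.823654174804688), 33.07118606567383)
 hubtop [451.90020584 -22.88661347] ((452.4477844238281, -22.109371185302734), 19.478363037109375)
 dark 281 [550.80614848 204.06224312 134.0277827 ]
axis thru [552.39656295 215.47290525 120.        ] d [-0.51568546 -0.09301581  0.8517139 ] tilt 31.601425533136247 az -169.77531900169006 rms 2.8587471144875303 t [-58.78119282  26.1853955 ] mid [560.80115238 216.98886746 106.11885322]
axis thru [3748.39636984 8423.43399307  120.        ] d [3.62206786e-01 9.32097743e-01 2.03351588e-04] tilt 89.98834881214712 az 68.76421522944476 rms 8.675559664360406 t [-8830.40883549 -8781.12022073] mid [558.88870091 215.60074989 118.2093338 ]
axis thru [552.10772519 215.6690462  120.        ] d [-0.51834441 -0.09106612  0.85030938] tilt 31.754665202031113 az -170.03559340156687 rms 3.296329677870706 t [-58.60386655  27.96497201] mid [560.04847502 217.06412886 106.97373035]
```

```bash
cat >> h.py <<'E'
from scipy.spatial.transform import Rotation as Rn
def goal(pos,y,xref,st=None):
    """delta (cm, tool axes) and twist to put TCP at pos with tool y along y, tool x near +-xref"""
    st=st or telemetry.sense(); R=q2R(st['ee_rot']); y=np.array(y,float);y/=np.linalg.norm(y)
    best=None
    for s in(1,-1):
        x=s*np.array(xref,float); x-=y*(x@y); x/=np.linalg.norm(x)
        T=np.c_[x,y,np.cross(x,y)]; w=Rn.from_matrix(R.T@T).as_rotvec()
        if best is None or np.linalg.norm(w)<np.linalg.norm(best): best=w
    dp=R.T@(np.array(pos,float)-st['eef_pos'])/10
    print('delta_pos cm',dp.round(2),'twist',best.round(4)); return dp,best
E
python3 - <<'E'
from h import *
s=telemetry.sense();print(q2R(s['ee_rot']).round(3))
d=np.array([-.517,-.092,.851]);d/=np.linalg.norm(d);p=np.array([552.2,215.6,120])
lat=np.cross(d,[0,0,1]);lat/=np.linalg.norm(lat);print(lat,np.cross(lat,d))
goal(p+d*115,-d,lat); goal(p+d*115,-d,np.cross(lat,d))
E
```

```text
[[ 0.386 -0.     0.922]
 [-0.922  0.     0.386]
 [-0.    -1.     0.   ]]
[-0.17519742  0.98453332  0.        ] [0.83785713 0.14909643 0.52513397]
delta_pos cm [-52.36   1.35  53.37] twist [ 0.5506  0.2149 -0.0613]
delta_pos cm [-52.36   1.35  53.37] twist [ 0.3724 -1.3134 -0.4656]
```

```bash
python3 -m handwheel '[{"delta_pos":[-1.5,-0.2,1.5],"twist":[0,0,0],"jaw":1},{"delta_pos":[-4,-0.5,4],"twist":[0,0.02,0],"jaw":1},{"delta_pos":[-6.5,-1,6.5],"twist":[0.03,0.03,0],"jaw":1},{"delta_pos":[-9,-1,9],"twist":[0.06,0.05,0],"jaw":1},{"delta_pos":[-11.5,-1,11.5],"twist":[0.1,0.07,0],"jaw":1},{"delta_pos":[-14,-1,14],"twist":[0.15,0.09,-0.01],"jaw":1},{"delta_pos":[-16.5,-1,16.5],"twist":[0.2,0.1,-0.02],"jaw":1},{"delta_pos":[-19,-1,19],"twist":[0.25,0.1,-0.03],"jaw":1},{"delta_pos":[-22,-1,22],"twist":[0.3,0.11,-0.03],"jaw":1},{"delta_pos":[-25,-1,25],"twist":[0.35,0.12,-0.03],"jaw":1}]'
python3 - <<'E'
from h import *
d=np.array([-.517,-.092,.851]);d/=np.linalg.norm(d);p=np.array([552.2,215.6,120])
goal(p+d*115,-d,[-.175,.985,0]); print(telemetry.sense()['joints'].round(2))
E
```

```text
time_s: 1.18
eef_pos: [336.5, -156.9, 241.4]
ee_rot: [0.652, -0.458, 0.343, -0.498]
force: [0.9, 0.4, 0.1]
grip_width: 0.999
delta_pos cm [-30.67  10.55  22.52] twist [ 0.1987  0.0907 -0.0346]
[-1.01 -0.19  2.05  0.36  1.19  0.17]
```

```bash
python3 -m handwheel '[{"delta_pos":[-3.1,1.05,2.2],"twist":[0.02,0.01,0],"jaw":1},{"delta_pos":[-6.2,2.1,4.5],"twist":[0.04,0.02,-0.01],"jaw":1},{"delta_pos":[-9.3,3.2,6.8],"twist":[0.06,0.03,-0.01],"jaw":1},{"delta_pos":[-12.4,4.2,9],"twist":[0.08,0.04,-0.01],"jaw":1},{"delta_pos":[-15.5,5.3,11.3],"twist":[0.1,0.05,-0.02],"jaw":1},{"delta_pos":[-18.6,6.4,13.5],"twist":[0.12,0.06,-0.02],"jaw":1},{"delta_pos":[-21.7,7.4,15.8],"twist":[0.14,0.07,-0.02],"jaw":1},{"delta_pos":[-25,8.5,18],"twist":[0.16,0.08,-0.03],"jaw":1},{"delta_pos":[-28,9.6,20.5],"twist":[0.18,0.09,-0.03],"jaw":1},{"delta_pos":[-30.7,10.5,22.5],"twist":[0.2,0.09,-0.035],"jaw":1}]'
cat > m3.py <<'E'
from h import *
c=cap('wrist','wr1')
hsv=cv2.cvtColor(c['frame'],cv2.COLOR_RGB2HSV); H,S,V=[hsv[...,i].astype(int) for i in range(3)]
d=np.array([-.517,-.092,.851]);d/=np.linalg.norm(d);p=np.array([552.2,215.6,120])
goal(p+d*115,-d,[-.175,.985,0]); print(telemetry.sense()['joints'].round(2))
print('pred top',proj(c,[p+d*25.3]),'mid',proj(c,[p-d*19.7]))
m=(H>100)&(H<125)&(S>130)
k,l,st,ce=cv2.connectedComponentsWithStats(m.astype(np.uint8))
for i in range(1,k):
    if st[i,4]>300: print(st[i],ce[i])
E
python3 m3.py
```

```text
time_s: 2.02
eef_pos: [491.9, 206.8, 217.4]
ee_rot: [0.67, -0.374, 0.312, -0.56]
force: [0.3, -0.1, 0.8]
grip_width: 0.998
delta_pos cm [ 0.51 -0.12 -0.02] twist [-0.0017  0.0038 -0.0033]
[ 0.19  0.1   1.91 -0.    0.58  1.58]
pred top [[315.77983413 205.30140846]] mid [[315.45147601 190.76978854]]
[   0   27   82  135 6364] [29.01587052 99.51225644]
[ 287  160   52   68 1377] [311.49673203 186.55700799]
[301 195  25  21 353] [313.28895184 205.75070822]
```

View pics/wr1.png

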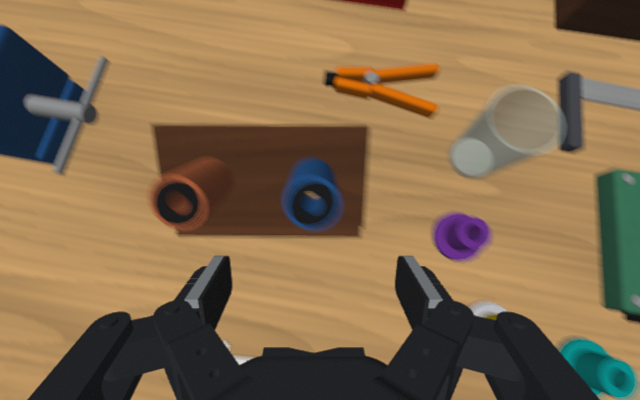

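The wrist view has the blue bobbin's black rim at about (313,205) and the brown one at (178,202). The rack's edges are level in it, so the yaw matches. Now I'll refine the axis from the rim.

```bash
cat > m4.py <<'E'
from h import *
c=cap('wrist')
hsv=cv2.cvtColor(c['frame'],cv2.COLOR_RGB2HSV); H,S,V=[hsv[...,i].astype(int) for i in range(3)]
d=np.array([-.517,-.092,.851]);d/=np.linalg.norm(d);p=np.array([552.2,215.6,120])
top=p+d*25.3; o,_=ray(c,[[0,0]])
# silhouette: blue+dark, in region
U=np.arange(640)[None];W=np.arange(400)[:,None];roi=(U>270)&(U<355)&(W>145)&(W<240)
blue=(H>95)&(H<130)&(S>110)&(V>20)&roi; dark=(V<45)&roi
k,l,st,ce=cv2.connectedComponentsWithStats((dark).astype(np.uint8)); i=1+np.argmax(st[1:,4]); print('dark',st[i],ce[i])
cn=max(cv2.findContours((l==i).astype(np.uint8),0,1)[0],key=cv2.contourArea)[:,0]
e=cv2.fitEllipse(cv2.convexHull(cn)); print('ellipse',e)
o,r=ray(c,[e[0]]); t=((top-o)@d)/(r@d); q=o+r[0]*t[0]; print('top centre',q,'diff',q-top)
o,r=ray(c,cn); Q=o+r*(((top-o)@d)/(r@d))[:,None]; R=np.linalg.norm(Q-q,axis=1); print('rim radii',R.min(),np.median(R),R.max())
m=blue|dark; P=cloud(c,cv2.erode(m.astype(np.uint8),np.ones((3,3)))>0); tt=(P-p)@d; print('depth along axis pct',np.percentile(tt,[2,30,50,70,90,98]).round(1))
s=telemetry.sense(); R=q2R(s['ee_rot']); print('TCP in axis frame lateral',R.T@(q-s['eef_pos']))
E
python3 m4.py
```

```text
dark [ 298  187   46   43 1169] [320.1094953  208.09666382]
ellipse ((320.2123718261719, 208.00994873046875), (42.9312629699707, 45.86021041870117), 82.62181091308594)
top centre [538.27686457 212.61422384 140.94766824] diff [-0.84273457 -0.65812262 -0.58312698]
rim radii 18.17532524728464 19.269197017351015 20.267578714680578
depth along axis pct [-36.7  21.   26.1  26.7  27.3  27.8]
TCP in axis frame lateral [ 3.75924175 89.03146487  0.31860087]
```

```bash
python3 -m handwheel '[{"delta_pos":[0.38,1,0.03],"twist":[0,0,0],"jaw":1},{"delta_pos":[0.38,2.5,0.03],"twist":[0,0,0],"jaw":1},{"delta_pos":[0.38,4,0.03],"twist":[0,0,0],"jaw":1},{"delta_pos":[0.38,5.5,0.03],"twist":[0,0,0],"jaw":1},{"delta_pos":[0.38,7,0.03],"twist":[0,0,0],"jaw":1},{"delta_pos":[0.38,8.5,0.03],"twist":[0,0,0],"jaw":1},{"delta_pos":[0.38,10,0.03],"twist":[0,0,0],"jaw":1},{"delta_pos":[0.38,11.5,0.03],"twist":[0,0,0],"jaw":1},{"delta_pos":[0.38,12.5,0.03],"twist":[0,0,0],"jaw":1},{"delta_pos":[0.38,13,0.03],"twist":[0,0,0],"jaw":1}]'
python3 - <<'E'
from h import *
c=cap('wrist','wr2'); s=telemetry.sense(); print(s['eef_pos'],q2R(s['ee_rot']).T@(np.array([538.3,212.6,141])-s['eef_pos']))
E
```

```text
time_s: 2.95
eef_pos: [559.7, 210.6, 105.5]
ee_rot: [0.669, -0.375, 0.313, -0.561]
force: [0.3, 0.0, -0.0]
grip_width: 1.007
[559.62722543 210.87226753 105.37405204] [ -5.40777562 -41.1930175    0.96697705]
```

View pics/wr2.png

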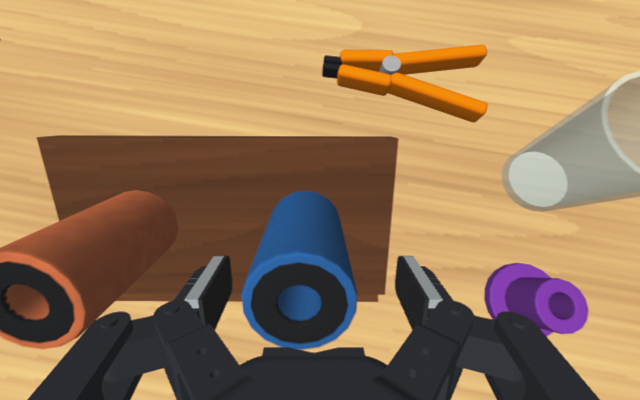

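The bobbin's rim at (300,300) sits about 5 mm left of the jaw centre at (314,290), so I'll shift and check again.

```bash
python3 -m handwheel '[{"delta_pos":[-0.25,0,0],"twist":[0,0,0],"jaw":1},{"delta_pos":[-0.5,0,0.1],"twist":[0,0,0],"jaw":1},{"delta_pos":[-0.5,0,0.1],"twist":[0,0,0],"jaw":1},{"delta_pos":[-0.5,0,0.1],"twist":[0,0,0],"jaw":0.9},{"delta_pos":[-0.5,0,0.1],"twist":[0,0,0],"jaw":0.85},{"delta_pos":[-0.5,0,0.1],"twist":[0,0,0],"jaw":0.8},{"delta_pos":[-0.5,0,0.1],"twist":[0,0,0],"jaw":0.75},{"delta_pos":[-0.5,0,0.1],"twist":[0,0,0],"jaw":0.72},{"delta_pos":[-0.5,0,0.1],"twist":[0,0,0],"jaw":0.7},{"delta_pos":[-0.5,0,0.1],"twist":[0,0,0],"jaw":0.7}]' 30
python3 - <<'E'
from h import *
c=cap('wrist','wr3'); s=telemetry.sense(); print(s['eef_pos'],s['force'],q2R(s['ee_rot']).T@(np.array([538.3,212.6,141])-s['eef_pos']))
E
```

```text
time_s: 3.83
eef_pos: [559.3, 217.2, 107.4]
ee_rot: [0.67, -0.374, 0.313, -0.56]
force: [0.1, 0.3, -0.2]
grip_width: 0.699
[559.34225764 217.17786374 107.36553188] [-0.35210152  0.15422879  0.45383375] [  0.80970948 -39.92313814  -0.70590425]
```

View pics/wr3.png

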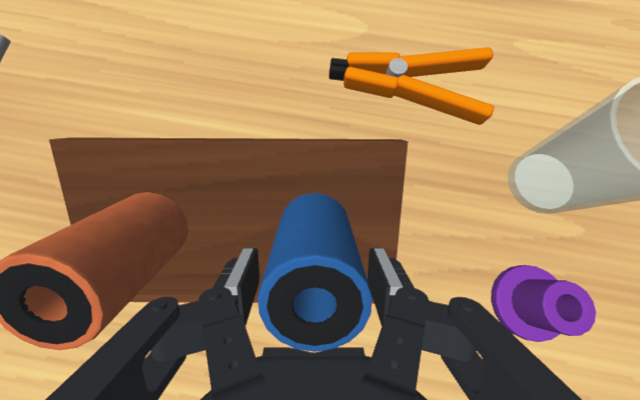

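It is centred now, with the rim at (315,305) between the pads. I'll close.

```bash
python3 -m handwheel '[{"delta_pos":[0,0,0],"twist":[0,0,0],"jaw":0.67},{"delta_pos":[0,0,0],"twist":[0,0,0],"jaw":0.64},{"delta_pos":[0,0,0],"twist":[0,0,0],"jaw":0.61},{"delta_pos":[0,0,0],"twist":[0,0,0],"jaw":0.58},{"delta_pos":[0,0,0],"twist":[0,0,0],"jaw":0.5},{"delta_pos":[0,0,0],"twist":[0,0,0],"jaw":0.4},{"delta_pos":[0,0,0],"twist":[0,0,0],"jaw":0.4},{"delta_pos":[0,0,0],"twist":[0,0,0],"jaw":0.4},{"delta_pos":[0,0,0],"twist":[0,0,0],"jaw":0.4},{"delta_pos":[0,0,0],"twist":[0,0,0],"jaw":0.4}]' 40; python3 -c "
from h import *
s=telemetry.sense();print(s['force'],q2R(s['ee_rot']).round(3),s['joints'].round(2))"
```

```text
time_s: 4.72
eef_pos: [559.5, 217.2, 107.6]
ee_rot: [0.67, -0.374, 0.313, -0.56]
force: [-2.5, -1.5, 5.6]
grip_width: 0.584
[-2.49617099 -1.53859959  5.5701121 ] [[ 0.177  0.516  0.838]
 [-0.984  0.092  0.151]
 [ 0.001 -0.851  0.524]] [0.17 0.4  1.85 0.   0.34 1.57]
```

```bash
python3 -m handwheel '[{"delta_pos":[0,-0.3,0],"twist":[0,0,0],"jaw":0.4},{"delta_pos":[0,-0.9,0],"twist":[0,0,0],"jaw":0.4},{"delta_pos":[0,-1.8,0],"twist":[0,0,0],"jaw":0.4},{"delta_pos":[0,-2.8,0],"twist":[0,0,0],"jaw":0.4},{"delta_pos":[0,-3.8,0],"twist":[0,0,0],"jaw":0.4},{"delta_pos":[0,-4.8,0],"twist":[0,0,0],"jaw":0.4},{"delta_pos":[0,-5.8,0],"twist":[0,0,0],"jaw":0.4},{"delta_pos":[0,-6.8,0],"twist":[0,0,0],"jaw":0.4},{"delta_pos":[0,-7.8,0],"twist":[0,0,0],"jaw":0.4},{"delta_pos":[0,-8.5,0],"twist":[0,0,0],"jaw":0.4}]'
python3 - <<'E'
from h import *
c=cap('wrist','wr4');c=cap('scene','sc4'); s=telemetry.sense(); print(s['eef_pos'],s['force'],s['grip_width'])
E
python3 -c "
import cv2,numpy as np
cv2.imwrite('pics/j4.png',np.hstack([cv2.resize(cv2.imread('pics/'+n+'.png'),(400,250)) for n in('wr4','sc4')]))"
```

```text
time_s: 5.55
eef_pos: [514.8, 209.3, 180.9]
ee_rot: [0.67, -0.374, 0.313, -0.56]
force: [0.8, 0.3, -1.6]
grip_width: 0.582
[515.33128769 209.42817402 181.0431986 ] [ 0.58261146 -0.0888446  -2.08285647] 0.5878569833986403
```

View pics/j4.png

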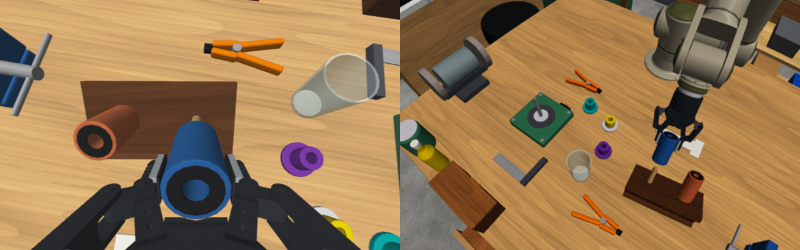

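The bobbin is off the peg and held straight; the bare peg and the undisturbed brown bobbin are both visible. Next: right it, raise it and carry it.

```bash
python3 -c "
from h import *
goal([530,130,255],[0,0,-1],[.177,-.984,0])"
```

```text
delta_pos cm [ 8.08 -6.27  3.91] twist [-5.533e-01  3.000e-04  8.000e-04]
```

```bash
python3 -m handwheel '[{"delta_pos":[0.2,-1.5,0.5],"twist":[-0.03,0,0],"jaw":0.4},{"delta_pos":[0.6,-3,1],"twist":[-0.09,0,0],"jaw":0.4},{"delta_pos":[1.4,-4.2,1.5],"twist":[-0.15,0,0],"jaw":0.4},{"delta_pos":[2.4,-5.2,2],"twist":[-0.21,0,0],"jaw":0.4},{"delta_pos":[3.5,-5.8,2.5],"twist":[-0.27,0,0],"jaw":0.4},{"delta_pos":[4.6,-6.2,3],"twist":[-0.33,0,0],"jaw":0.4},{"delta_pos":[5.7,-6.3,3.3],"twist":[-0.39,0,0],"jaw":0.4},{"delta_pos":[6.8,-6.3,3.6],"twist":[-0.45,0,0],"jaw":0.4},{"delta_pos":[7.6,-6.3,3.8],"twist":[-0.51,0,0],"jaw":0.4},{"delta_pos":[8.1,-6.3,3.9],"twist":[-0.553,0,0],"jaw":0.4}]'; python3 -c "
from h import *
goal([592,-250,255],[0,0,-1],[.177,-.984,0])"
```

```text
time_s: 6.48
eef_pos: [530.8, 128.8, 253.5]
ee_rot: [-0.541, 0.544, -0.455, 0.453]
force: [-0.2, 0.1, -1.9]
grip_width: 0.585
delta_pos cm [38.37 -0.11 -0.64] twist [ 0.0045 -0.001   0.0009]
```

```bash
python3 -m handwheel '[{"delta_pos":[1,0,0],"twist":[0,0,0],"jaw":0.4},{"delta_pos":[3,0,0],"twist":[0,0,0],"jaw":0.4},{"delta_pos":[6,0,-0.1],"twist":[0,0,0],"jaw":0.4},{"delta_pos":[9.5,0,-0.1],"twist":[0,0,0],"jaw":0.4},{"delta_pos":[13,0,-0.2],"twist":[0,0,0],"jaw":0.4},{"delta_pos":[17,0,-0.3],"twist":[0,0,0],"jaw":0.4},{"delta_pos":[21,0,-0.4],"twist":[0,0,0],"jaw":0.4},{"delta_pos":[25,0,-0.4],"twist":[0,0,0],"jaw":0.4},{"delta_pos":[28.5,0,-0.5],"twist":[0,0,0],"jaw":0.4},{"delta_pos":[31,0,-0.5],"twist":[0,0,0],"jaw":0.4}]'
python3 -m handwheel '[{"delta_pos":[2,0,0],"twist":[0,0,0],"jaw":0.4},{"delta_pos":[4,0,0],"twist":[0,0,0],"jaw":0.4},{"delta_pos":[5.5,0,-0.1],"twist":[0,0,0],"jaw":0.4},{"delta_pos":[6.5,0,-0.1],"twist":[0,0,0],"jaw":0.4},{"delta_pos":[7.1,0,-0.1],"twist":[0,0,0],"jaw":0.4},{"delta_pos":[7.4,0,-0.1],"twist":[0,0,0],"jaw":0.4},{"delta_pos":[7.4,0,-0.1],"twist":[0,0,0],"jaw":0.4},{"delta_pos":[7.4,0,-0.1],"twist":[0,0,0],"jaw":0.4},{"delta_pos":[7.4,0,-0.1],"twist":[0,0,0],"jaw":0.4},{"delta_pos":[7.4,0,-0.1],"twist":[0,0,0],"jaw":0.4}]'
python3 - <<'E'
from h import *
goal([592,-250,255],[0,0,-1],[.177,-.984,0])
a=cap('wrist','wr5');b=cap('scene','sc5');c=cap('top','tp5')
cv2.imwrite('pics/j5.png',np.vstack([np.hstack([cv2.resize(b['frame'][60:260,130:330],(400,400)),cv2.resize(c['frame'][100:260,320:480],(400,400))])])[:,:,::-1])
E
```

```text
time_s: 7.32
eef_pos: [579.6, -179.7, 253.6]
ee_rot: [-0.541, 0.543, -0.454, 0.454]
force: [0.0, 0.4, -1.6]
grip_width: 0.587
time_s: 8.15
eef_pos: [592.2, -248.6, 254.4]
ee_rot: [-0.542, 0.543, -0.453, 0.453]
force: [-0.2, 0.1, -1.9]
grip_width: 0.585
delta_pos cm [ 0.14 -0.06 -0.04] twist [0.0012 0.0008 0.0009]
```

View pics/j5.png

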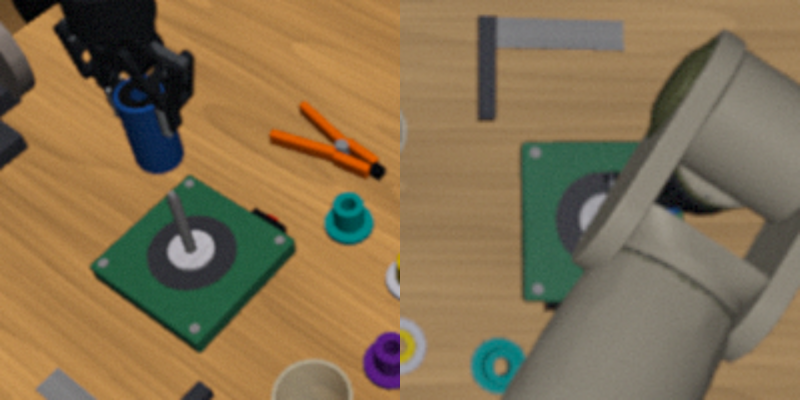

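View pics/wr5.png

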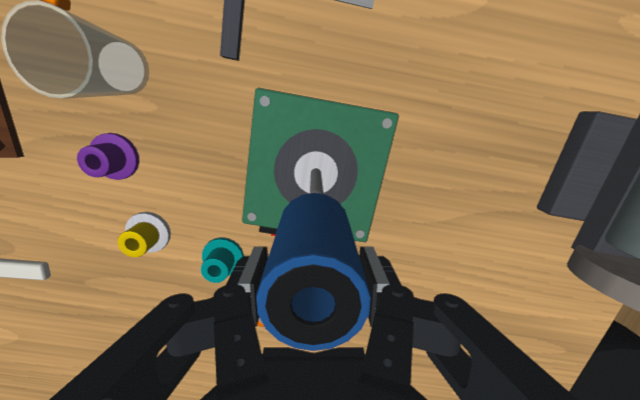

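The wrist view shows the bobbin upright, with the spindle's foot at (316,172) beyond it. The scene crop shows it above the spindle and a little behind. Next I'll compare the azimuths of the bobbin axis and the spindle axis from both cameras.

```bash
cat > m5.py <<'E'
from h import *
U=np.arange(640)[None];W=np.arange(400)[:,None]
def azrows(c,m,lab,step=4):
    o,_=ray(c,[[0,0]])
    out=[]
    for v in range(0,400,1):
        u=np.nonzero(m[v])[0]
        if len(u)<4: continue
        _,d=ray(c,[[u.min()-.0,v],[u.max(),v]]); a=np.arctan2(d[:,1],d[:,0]); out.append((v,u.min(),u.max(),a.mean()))
    out=np.array(out); 
    for r in out[::step]: print(' ',lab,r[:3].astype(int),round(np.degrees(r[3]),3))
    return o[0] if o.ndim>1 else o,out
def hs(c):
    h=cv2.cvtColor(c['frame'],cv2.COLOR_RGB2HSV);return [h[...,i].astype(int) for i in range(3)]
s=telemetry.sense();tcp=s['eef_pos'];R=q2R(s['ee_rot'])
c=cap('scene');H,S,V=hs(c)
o=-c['R'].T@c['t']
m=(H>100)&(H<125)&(S>120)&(U>180)&(U<225)&(W>100)&(W<150)
azrows(c,m,'bob')
ta=np.degrees(np.arctan2(tcp[1]-o[1],tcp[0]-o[0])); print('az TCP',ta)
for nm,x in dict(sander=(592,-250)).items(): print(nm,np.degrees(np.arctan2(x[1]-o[1],x[0]-o[0])), 'mm/deg',np.hypot(x[0]-o[0],x[1]-o[1])*np.pi/180)
sp=(V<150)&(S<70)&(U>205)&(U<235)&(W>152)&(W<186)
crop=c['frame'][150:195,200:245]; cv2.imwrite('pics/sp6.png',cv2.resize(crop,(720,720),interpolation=0)[:600,:,::-1])
# tip and shoulder
c=cap('wrist');H,S,V=hs(c);o=-c['R'].T@c['t']
m=((S<60)&(V>140)&(U>285)&(U<345)&(W>145)&(W<200)).astype(np.uint8)
k,l,st,ce=cv2.connectedComponentsWithStats(m);i=1+np.argmax(st[1:,4]);print(st[i])
cn=max(cv2.findContours((l==i).astype(np.uint8),0,1)[0],key=cv2.contourArea)[:,0]
P=onplane(c,cv2.convexHull(cn)[:,0],36)[:,:2]
A=np.c_[2*P,np.ones(len(P))];x=np.linalg.lstsq(A,(P**2).sum(1),rcond=None)[0];print('shoulder circle',x[:2],np.sqrt(x[2]+x[0]**2+x[1]**2),cv2.minEnclosingCircle(P.astype(np.float32)))
mg=((H>60)&(H<90)&(S>80)&(U>230)&(U<410)&(W>80)&(W<245)).astype(np.uint8);cn=max(cv2.findContours(mg,0,1)[0],key=cv2.contourArea)[:,0]
r=cv2.minAreaRect(onplane(c,cn,30)[:,:2].astype(np.float32));print('plate',r)
# bobbin top ring in wrist
d=((V<45)&(U>262)&(U<365)&(W>258)&(W<346)).astype(np.uint8)
k,l,st,ce=cv2.connectedComponentsWithStats(d);i=1+np.argmax(st[1:,4]);cn=max(cv2.findContours((l==i).astype(np.uint8),0,1)[0],key=cv2.contourArea)[:,0]
e=cv2.fitEllipse(cv2.convexHull(cn));print('ring',e,'on z=tcp+40',onplane(c,[e[0]],tcp[2]+40),'tcp',tcp)
P=cloud(c,(l==i));print('ring z',np.median(P,0))
E
python3 m5.py
```

```text
bob [101 189 211] -121.247
  bob [105 187 218] -121.478
  bob [109 186 217] -121.067
  bob [113 188 207] -120.082
  bob [117 190 207] -120.006
  bob [121 192 208] -120.02
  bob [125 193 217] -120.7
  bob [129 195 218] -120.721
  bob [133 196 219] -120.651
  bob [137 198 220] -120.671
  bob [141 200 218] -120.393
  bob [145 205 212] -120.002
az TCP -120.86475422851785
sander -120.81865034058272 mm/deg 9.913505414586815
[ 294  151   43   42 1170]
shoulder circle [ 592.71392587 -251.29343434] 27.864600785987403 ((592.5406494140625, -251.34225463867188), 28.148935317993164)
plate ((592.5673828125, -251.16510009765625), (177.85501098632812, 175.88265991210938), 0.4276936948299408)
ring ((312.9272155761719, 304.37982177734375), (78.1310806274414, 93.78192901611328), 90.5513916015625) on z=tcp+40 [[ 592.36570865 -248.56679273  294.34512888]] tcp [ 592.13131747 -248.88936319  254.34512888]
ring z [ 592.81230107 -248.41535203  295.43246573]
```

View pics/sp6.png

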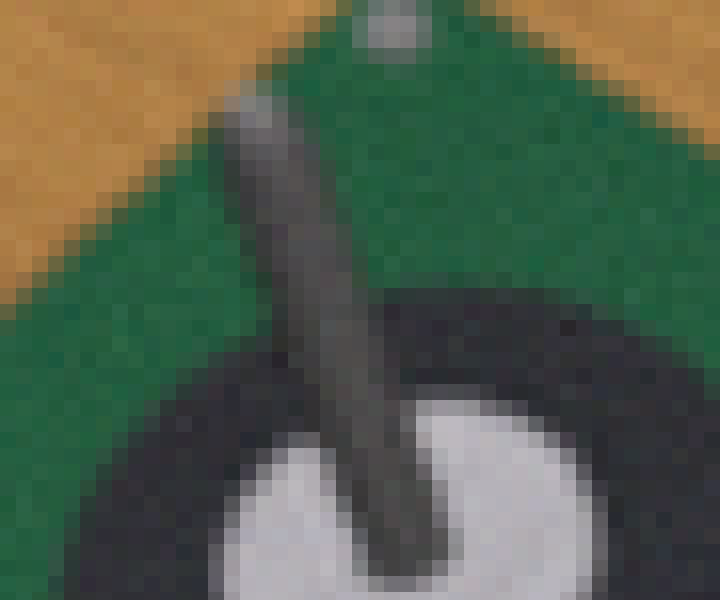

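Run:
```python
from h import *
c=cap('scene');o=-c['R'].T@c['t']
for uv in([215.7,157],[218.5,166],[221.3,174],[224.4,182]):
    _,d=ray(c,[uv]);print(uv,np.degrees(np.arctan2(d[0,1],d[0,0])))
print('tip on z=142',onplane(c,[[215.7,157]],142))
for x in((592.6,-251.2),(592,-250),(594,-249)): print(x,np.degrees(np.arctan2(x[1]-o[1],x[0]-o[0])),proj(c,[[*x,142],[*x,40]]))
goal([592.7,-251.3,254],[0,0,-1],[.177,-.984,0])
```

```text
[215.7, 157] -120.5925921118372
[218.5, 166] -120.51883876136232
[221.3, 174] -120.51513433360684
[224.4, 182] -120.57674485107265
tip on z=142 [[ 594.34071775 -250.44429573  142.        ]]
(592.6, -251.2) -120.70480318205063 [[216.01465149 156.33515577]
 [225.24230853 182.77941226]]
(592, -250) -120.81865034058272 [[216.59639695 156.41575021]
 [225.77324742 182.85786359]]
(594, -249) -120.69666806804346 [[216.27828613 157.20803168]
 [225.49822787 183.61147618]]
delta_pos cm [0.22 0.03 0.02] twist [0.0014 0.     0.0008]
```

```bash
python3 -m handwheel '[{"delta_pos":[0.15,0,0],"twist":[0,0,0],"jaw":0.4},{"delta_pos":[0.25,0.6,0],"twist":[0,0,0],"jaw":0.4},{"delta_pos":[0.25,1.4,0],"twist":[0,0,0],"jaw":0.4},{"delta_pos":[0.25,2.3,0],"twist":[0,0,0],"jaw":0.4},{"delta_pos":[0.25,3.2,0],"twist":[0,0,0],"jaw":0.4},{"delta_pos":[0.25,4,0],"twist":[0,0,0],"jaw":0.4},{"delta_pos":[0.25,4.5,0],"twist":[0,0,0],"jaw":0.4},{"delta_pos":[0.25,4.8,0],"twist":[0,0,0],"jaw":0.4},{"delta_pos":[0.25,4.8,0],"twist":[0,0,0],"jaw":0.4},{"delta_pos":[0.25,4.8,0],"twist":[0,0,0],"jaw":0.4}]'
python3 - <<'E'
from h import *
goal([592.7,-251.3,254],[0,0,-1],[.177,-.984,0])
b=cap('scene');w=cap('wrist')
cv2.imwrite('pics/j7.png',np.hstack([cv2.resize(b['frame'][100:200,170:270],(400,400)),cv2.resize(w['frame'][140:360,230:410],(327,400))])[:,:,::-1])
E
```

```text
time_s: 9.28
eef_pos: [592.6, -251.8, 206.5]
ee_rot: [-0.542, 0.543, -0.454, 0.454]
force: [0.5, 0.1, -2.0]
grip_width: 0.585
delta_pos cm [-0.04 -4.75  0.02] twist [ 0.0011 -0.      0.0011]
```

View pics/j7.png

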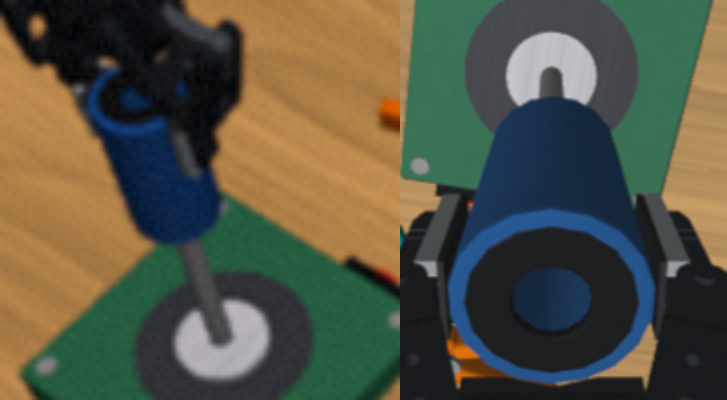

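The bobbin lines up with the spindle in both views. Now I'll lower it slowly past the tip.

```bash
python3 -m handwheel '[{"delta_pos":[0,0.3,0],"twist":[0,0,0],"jaw":0.4},{"delta_pos":[0,0.7,0],"twist":[0,0,0],"jaw":0.4},{"delta_pos":[0,1.1,0],"twist":[0,0,0],"jaw":0.4},{"delta_pos":[0,1.5,0],"twist":[0,0,0],"jaw":0.4},{"delta_pos":[0,1.8,0],"twist":[0,0,0],"jaw":0.4},{"delta_pos":[0,2.1,0],"twist":[0,0,0],"jaw":0.4},{"delta_pos":[0,2.4,0],"twist":[0,0,0],"jaw":0.4},{"delta_pos":[0,2.7,0],"twist":[0,0,0],"jaw":0.4},{"delta_pos":[0,3,0],"twist":[0,0,0],"jaw":0.4},{"delta_pos":[0,3,0],"twist":[0,0,0],"jaw":0.4}]'
python3 - <<'E'
from h import *
b=cap('scene');w=cap('wrist');s=telemetry.sense();print(s['force'],s['wrist_torque'])
cv2.imwrite('pics/j8.png',np.hstack([cv2.resize(b['frame'][100:200,170:270],(400,400)),cv2.resize(w['frame'][140:360,230:410],(327,400))])[:,:,::-1])
E
```

```text
time_s: 10.22
eef_pos: [592.2, -251.7, 175.5]
ee_rot: [-0.542, 0.543, -0.454, 0.453]
force: [0.2, 0.7, -2.5]
grip_width: 0.585
[ 0.70060105  0.72611758 -1.95090067] [-0.00184289  0.0238131  -0.02116271]
```

View pics/j8.png

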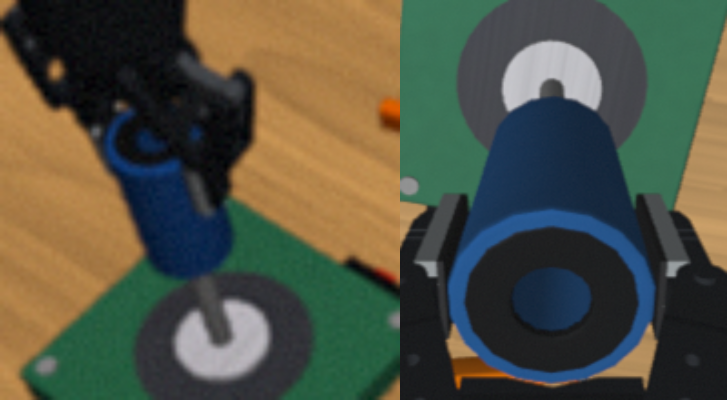

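There is no contact force and the spindle is inside the bore, so I'll continue down.

```bash
python3 -m handwheel '[{"delta_pos":[0,0.5,0],"twist":[0,0,0],"jaw":0.4},{"delta_pos":[0,1.3,0],"twist":[0,0,0],"jaw":0.4},{"delta_pos":[0,2.3,0],"twist":[0,0,0],"jaw":0.4},{"delta_pos":[0,3.3,0],"twist":[0,0,0],"jaw":0.4},{"delta_pos":[0,4.3,0],"twist":[0,0,0],"jaw":0.4},{"delta_pos":[0,5.3,0],"twist":[0,0,0],"jaw":0.4},{"delta_pos":[0,6.3,0],"twist":[0,0,0],"jaw":0.4},{"delta_pos":[0,7.1,0],"twist":[0,0,0],"jaw":0.4},{"delta_pos":[0,7.6,0],"twist":[0,0,0],"jaw":0.4},{"delta_pos":[0,7.9,0],"twist":[0,0,0],"jaw":0.4}]'
python3 - <<'E'
from h import *
b=cap('scene');w=cap('wrist');s=telemetry.sense();print(s['eef_pos'],s['force'],s['wrist_torque'])
cv2.imwrite('pics/j9.png',np.hstack([cv2.resize(b['frame'][100:220,170:290],(400,400)),cv2.resize(w['frame'][140:360,230:410],(327,400))])[:,:,::-1])
E
```

```text
time_s: 11.15
eef_pos: [592.1, -251.8, 96.3]
ee_rot: [-0.542, 0.543, -0.454, 0.453]
force: [-0.0, 0.5, -1.6]
grip_width: 0.588
[ 592.26280837 -251.82590814   96.91014948] [ 0.42161275 -0.19081161 -1.58787727] [ 0.0572225  -0.03212617  0.00830078]
```

View pics/j9.png

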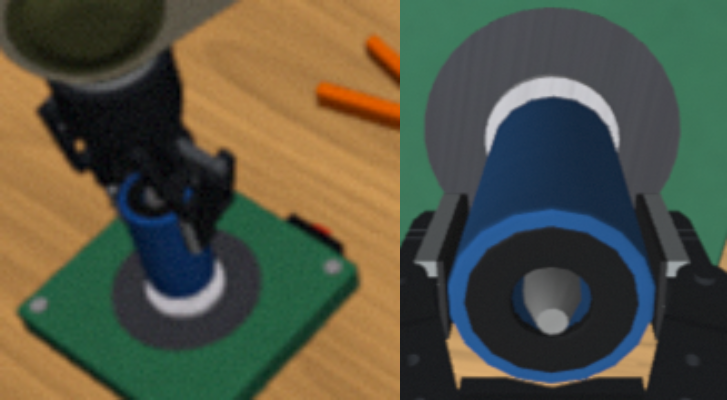

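```bash
python3 -m handwheel '[{"delta_pos":[0,0.2,0],"twist":[0,0,0],"jaw":0.4},{"delta_pos":[0,0.4,0],"twist":[0,0,0],"jaw":0.4},{"delta_pos":[0,0.55,0],"twist":[0,0,0],"jaw":0.4},{"delta_pos":[0,0.65,0],"twist":[0,0,0],"jaw":0.4},{"delta_pos":[0,0.7,0],"twist":[0,0,0],"jaw":0.4},{"delta_pos":[0,0.75,0],"twist":[0,0,0],"jaw":0.4},{"delta_pos":[0,0.8,0],"twist":[0,0,0],"jaw":0.4},{"delta_pos":[0,0.84,0],"twist":[0,0,0],"jaw":0.4},{"delta_pos":[0,0.88,0],"twist":[0,0,0],"jaw":0.4},{"delta_pos":[0,0.9,0],"twist":[0,0,0],"jaw":0.4}]'; python3 -m handwheel '[{"delta_pos":[0,0.02,0],"twist":[0,0,0],"jaw":0.4},{"delta_pos":[0,0.04,0],"twist":[0,0,0],"jaw":0.4},{"delta_pos":[0,0.06,0],"twist":[0,0,0],"jaw":0.4},{"delta_pos":[0,0.08,0],"twist":[0,0,0],"jaw":0.4},{"delta_pos":[0,0.1,0],"twist":[0,0,0],"jaw":0.4},{"delta_pos":[0,0.12,0],"twist":[0,0,0],"jaw":0.4},{"delta_pos":[0,0.14,0],"twist":[0,0,0],"jaw":0.4},{"delta_pos":[0,0.16,0],"twist":[0,0,0],"jaw":0.4},{"delta_pos":[0,0.18,0],"twist":[0,0,0],"jaw":0.4},{"delta_pos":[0,0.2,0],"twist":[0,0,0],"jaw":0.4}]'
```

```text
time_s: 12.08
eef_pos: [592.3, -251.9, 88.2]
ee_rot: [-0.542, 0.543, -0.454, 0.454]
force: [0.0, 0.2, -1.8]
grip_width: 0.582
time_s: 12.92
eef_pos: [592.3, -251.9, 86.3]
ee_rot: [-0.542, 0.543, -0.454, 0.454]
force: [0.6, -0.5, -1.7]
grip_width: 0.584
```

```bash
python3 -m handwheel '[{"delta_pos":[0,0.02,0],"twist":[0,0,0],"jaw":0.4},{"delta_pos":[0,0.04,0],"twist":[0,0,0],"jaw":0.4},{"delta_pos":[0,0.06,0],"twist":[0,0,0],"jaw":0.4},{"delta_pos":[0,0.08,0],"twist":[0,0,0],"jaw":0.4},{"delta_pos":[0,0.1,0],"twist":[0,0,0],"jaw":0.4},{"delta_pos":[0,0.12,0],"twist":[0,0,0],"jaw":0.4},{"delta_pos":[0,0.14,0],"twist":[0,0,0],"jaw":0.4},{"delta_pos":[0,0.16,0],"twist":[0,0,0],"jaw":0.4},{"delta_pos":[0,0.18,0],"twist":[0,0,0],"jaw":0.4},{"delta_pos":[0,0.2,0],"twist":[0,0,0],"jaw":0.4}]'
```

```text
time_s: 13.75
eef_pos: [592.5, -251.9, 85.4]
ee_rot: [-0.542, 0.543, -0.453, 0.454]
force: [-2.6, 1.6, 9.3]
grip_width: 0.585
```

Contact: +11 N at TCP z 85.4, where about 86 was expected, so it is seated. I'll open the jaws and look.

```bash
python3 -m handwheel '[{"delta_pos":[0,-0.08,0],"twist":[0,0,0],"jaw":0.6},{"delta_pos":[0,-0.08,0],"twist":[0,0,0],"jaw":0.62},{"delta_pos":[0,-0.08,0],"twist":[0,0,0],"jaw":0.68},{"delta_pos":[0,-0.08,0],"twist":[0,0,0],"jaw":0.75},{"delta_pos":[0,-0.08,0],"twist":[0,0,0],"jaw":0.85},{"delta_pos":[0,-0.08,0],"twist":[0,0,0],"jaw":0.95},{"delta_pos":[0,-0.08,0],"twist":[0,0,0],"jaw":1},{"delta_pos":[0,-0.08,0],"twist":[0,0,0],"jaw":1},{"delta_pos":[0,-0.08,0],"twist":[0,0,0],"jaw":1},{"delta_pos":[0,-0.08,0],"twist":[0,0,0],"jaw":1}]'
python3 - <<'E'
from h import *
b=cap('scene');w=cap('wrist');s=telemetry.sense();print(s['eef_pos'],s['force'],s['wrist_torque'])
cv2.imwrite('pics/j10.png',np.hstack([cv2.resize(b['frame'][100:220,170:290],(400,400)),cv2.resize(w['frame'][140:360,230:410],(327,400))])[:,:,::-1])
E
```

```text
time_s: 14.58
eef_pos: [592.3, -251.9, 85.1]
ee_rot: [-0.542, 0.543, -0.454, 0.453]
force: [0.0, 0.8, 0.2]
grip_width: 1.004
[ 592.31233775 -251.86545384   85.05623722] [-0.11875509 -0.24723556 -0.85499238] [-0.00281856  0.04055401 -0.01756082]
```

View pics/j10.png

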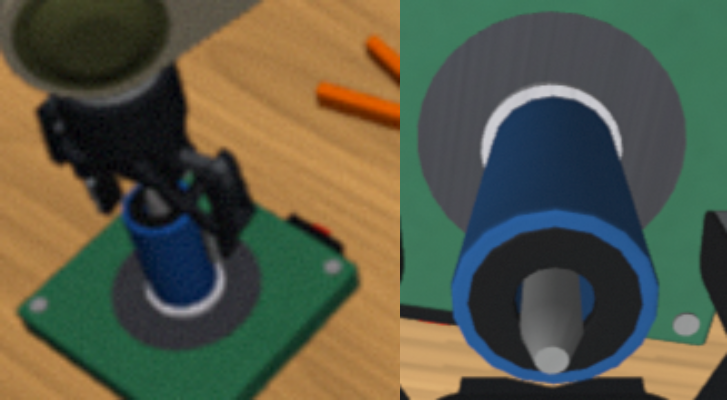

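The bobbin is seated, with the silver shoulder even around its foot and the spindle protruding at (552,320). I'll retract straight up.

```bash
python3 -m handwheel '[{"delta_pos":[0,-0.4,0],"twist":[0,0,0],"jaw":1},{"delta_pos":[0,-1.2,0],"twist":[0,0,0],"jaw":1},{"delta_pos":[0,-2.5,0],"twist":[0,0,0],"jaw":1},{"delta_pos":[0,-4,0],"twist":[0,0,0],"jaw":1},{"delta_pos":[0,-6,0],"twist":[0,0,0],"jaw":1},{"delta_pos":[0,-8,0],"twist":[0,0,0],"jaw":1},{"delta_pos":[0,-10,0],"twist":[0,0,0],"jaw":1},{"delta_pos":[0,-12,0],"twist":[0,0,0],"jaw":1},{"delta_pos":[0,-13.5,0],"twist":[0,0,0],"jaw":1},{"delta_pos":[0,-14.5,0],"twist":[0,0,0],"jaw":1}]'
python3 - <<'E'
from h import *
goal([454,-22.5,130],[0,0,-1],[.177,-.984,0])
E
```

```text
time_s: 15.52
eef_pos: [592.8, -251.9, 232.9]
ee_rot: [-0.542, 0.543, -0.453, 0.455]
force: [-0.3, 0.2, -0.6]
grip_width: 1.001
delta_pos cm [-25.07  10.2   -9.61] twist [-0.0009 -0.      0.003 ]
```

```bash
python3 -m handwheel '[{"delta_pos":[-1,0,-0.4],"twist":[0,-0.05,0],"jaw":1},{"delta_pos":[-3,0,-1.1],"twist":[0,-0.12,0],"jaw":1},{"delta_pos":[-6,0,-2.3],"twist":[0,-0.2,0],"jaw":1},{"delta_pos":[-9.5,1,-3.6],"twist":[0,-0.3,0],"jaw":1},{"delta_pos":[-13,2.5,-5],"twist":[0,-0.4,0],"jaw":1},{"delta_pos":[-16.5,4,-6.3],"twist":[0,-0.5,0],"jaw":1},{"delta_pos":[-20,5.5,-7.7],"twist":[0,-0.58,0],"jaw":0.95},{"delta_pos":[-23,6.5,-8.8],"twist":[0,-0.65,0],"jaw":0.9},{"delta_pos":[-24.5,7,-9.4],"twist":[0,-0.7,0],"jaw":0.85},{"delta_pos":[-25,7.2,-9.6],"twist":[0,-0.7,0],"jaw":0.8}]'
python3 -m handwheel '[{"delta_pos":[0,0,0],"twist":[0,0,0],"jaw":0.8},{"delta_pos":[0,0,0],"twist":[0,0,0],"jaw":0.8},{"delta_pos":[0,0,0],"twist":[0,0,0],"jaw":0.8},{"delta_pos":[0,0,0],"twist":[0,0,0],"jaw":0.8},{"delta_pos":[0,0,0],"twist":[0,0,0],"jaw":0.8},{"delta_pos":[0,0,0],"twist":[0,0,0],"jaw":0.8},{"delta_pos":[0,0,0],"twist":[0,0,0],"jaw":0.8},{"delta_pos":[0,0,0],"twist":[0,0,0],"jaw":0.8},{"delta_pos":[0,0,0],"twist":[0,0,0],"jaw":0.8},{"delta_pos":[0,0,0],"twist":[0,0,0],"jaw":0.8}]'
cat > m6.py <<'E'
from h import *
w=cap('wrist','wr11');s=telemetry.sense();tcp=s['eef_pos'];R=q2R(s['ee_rot']);print(tcp,R.round(3)[:,0])
h=cv2.cvtColor(w['frame'],cv2.COLOR_RGB2HSV);H,S,V=[h[...,i].astype(int) for i in range(3)]
m=((H>20)&(H<35)&(S>160)&(V>80)).astype(np.uint8)
k,l,st,ce=cv2.connectedComponentsWithStats(m)
for i in range(1,k):
    if st[i,4]>200:
        P=cloud(w,l==i);zt=np.percentile(P[:,2],[5,50,95]);q=P[abs(P[:,2]-46)<4];print(st[i],ce[i],zt,len(q))
        if len(q)>50:
            x=cv2.minEnclosingCircle(q[:,:2].astype(np.float32));print('hub top circle',x)
            g=np.array([*x[0],46]);print('rel tool',R.T@(g-tcp))
print(proj(w,[tcp]))
E
python3 m6.py
```

```text
time_s: 16.35
eef_pos: [452.1, -20.7, 157.6]
ee_rot: [-0.665, 0.666, -0.24, 0.238]
force: [0.5, -1.1, 0.4]
grip_width: 0.801
time_s: 17.18
eef_pos: [453.7, -22.8, 158.0]
ee_rot: [-0.665, 0.666, -0.24, 0.24]
force: [0.6, 0.3, 0.7]
grip_width: 0.799
[453.67967644 -22.73846986 158.01105897] [ 0.769 -0.639 -0.   ]
[ 292  171   41   47 1340] [312.24029851 194.46268657] [21.87376014 45.63486417 47.00839483] 1019
hub top circle ((453.287841796875, -22.108837127685547), 19.7773380279541)
rel tool [ -0.67528733 112.01072515   0.41078177]
[[313.33154906 258.33472269]]
```

View pics/wr11.png

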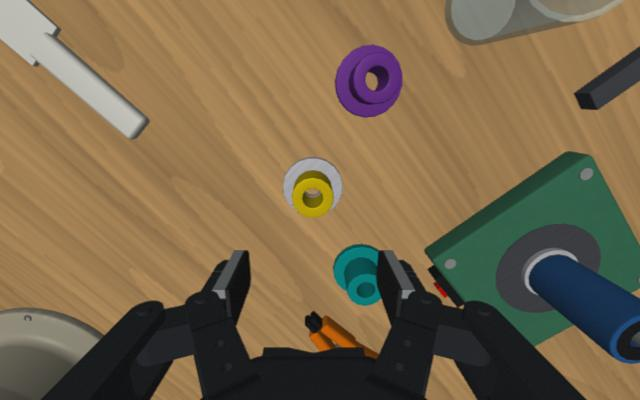

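The yellow hub is centred below the jaws at (312,195), with teal at (358,270) and purple at (370,80) clear of the fingers. I'll descend.

```bash
python3 -m handwheel '[{"delta_pos":[-0.05,0.6,0.03],"twist":[0,0,0],"jaw":0.8},{"delta_pos":[-0.05,2,0.03],"twist":[0,0,0],"jaw":0.8},{"delta_pos":[-0.05,4,0.03],"twist":[0,0,0],"jaw":0.8},{"delta_pos":[-0.05,6,0.03],"twist":[0,0,0],"jaw":0.8},{"delta_pos":[-0.05,8,0.03],"twist":[0,0,0],"jaw":0.8},{"delta_pos":[-0.05,10,0.03],"twist":[0,0,0],"jaw":0.8},{"delta_pos":[-0.05,11.7,0.03],"twist":[0,0,0],"jaw":0.8},{"delta_pos":[-0.05,13,0.03],"twist":[0,0,0],"jaw":0.8},{"delta_pos":[-0.05,13.8,0.03],"twist":[0,0,0],"jaw":0.8},{"delta_pos":[-0.05,14,0.03],"twist":[0,0,0],"jaw":0.8}]' 30
python3 m6.py
```

```text
time_s: 18.07
eef_pos: [452.6, -22.1, 16.7]
ee_rot: [-0.665, 0.666, -0.241, 0.239]
force: [0.5, 1.0, -0.0]
grip_width: 0.8
[452.88970626 -22.19823716  17.24838352] [ 0.769 -0.639 -0.002]
[ 273  223   84  101 6153] [313.26816187 275.26442386] [19.61716123 45.39719139 46.75600232] 3953
hub top circle ((453.3898010253906, -21.976566314697266), 20.088890075683594)
rel tool [  0.1960675  -28.75297007   0.42772919]
[[313.86259322 258.63120159]]
```

View pics/wr11.png

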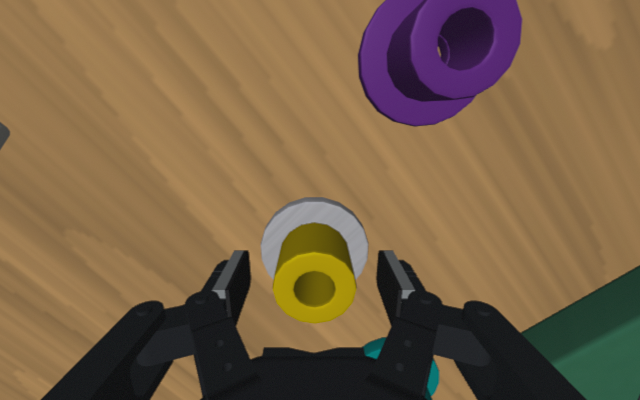

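The hub at (314,288) is centred between the pads to 0.5 mm. I'll close, then lift.

```bash
python3 -m handwheel '[{"delta_pos":[0,0,0],"twist":[0,0,0],"jaw":0.7},{"delta_pos":[0,0,0],"twist":[0,0,0],"jaw":0.6},{"delta_pos":[0,0,0],"twist":[0,0,0],"jaw":0.54},{"delta_pos":[0,0,0],"twist":[0,0,0],"jaw":0.51},{"delta_pos":[0,0,0],"twist":[0,0,0],"jaw":0.48},{"delta_pos":[0,0,0],"twist":[0,0,0],"jaw":0.45},{"delta_pos":[0,0,0],"twist":[0,0,0],"jaw":0.35},{"delta_pos":[0,0,0],"twist":[0,0,0],"jaw":0.3},{"delta_pos":[0,0,0],"twist":[0,0,0],"jaw":0.3},{"delta_pos":[0,0,0],"twist":[0,0,0],"jaw":0.3}]' 40
python3 -m handwheel '[{"delta_pos":[0,-0.3,0],"twist":[0,0,0],"jaw":0.3},{"delta_pos":[0,-1,0],"twist":[0,0,0],"jaw":0.3},{"delta_pos":[0,-2.5,0],"twist":[0,0,0],"jaw":0.3},{"delta_pos":[0,-4.5,0],"twist":[0,0,0],"jaw":0.3},{"delta_pos":[0,-7,0],"twist":[0,0,0],"jaw":0.3},{"delta_pos":[0,-10,0],"twist":[0,0,0],"jaw":0.3},{"delta_pos":[0,-13,0],"twist":[0,0,0],"jaw":0.3},{"delta_pos":[0,-15.5,0],"twist":[0,0,0],"jaw":0.3},{"delta_pos":[0,-17.5,0],"twist":[0,0,0],"jaw":0.3},{"delta_pos":[0,-18.5,0],"twist":[0,0,0],"jaw":0.3}]'
python3 - <<'E'
from h import *
w=cap('wrist','wr12')
goal([592.5,-251.4,205],[0,0,-1],[.177,-.984,0])
goal([592.5,-251.4,205],[0,0,-1],[.769,-.639,0]);print(telemetry.sense()['joints'].round(2))
E
```

```text
time_s: 18.95
eef_pos: [453.4, -22.3, 18.6]
ee_rot: [-0.665, 0.666, -0.24, 0.24]
force: [-2.4, 0.1, 6.6]
grip_width: 0.454
time_s: 19.78
eef_pos: [454.1, -22.3, 206.1]
ee_rot: [-0.665, 0.666, -0.239, 0.241]
force: [1.2, 0.6, -2.1]
grip_width: 0.453
delta_pos cm [25.24  0.3  -8.81] twist [-0.0022  0.7001  0.0046]
delta_pos cm [25.24  0.3  -8.81] twist [-0.0005  0.0006  0.0049]
[-0.31  0.18  1.74 -0.    1.22  0.39]
```

View pics/wr12.png

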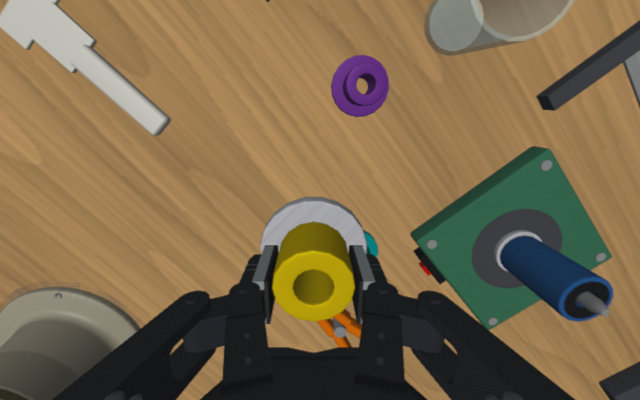

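```bash
python3 -m handwheel '[{"delta_pos":[1,0,-0.3],"twist":[0,0,0],"jaw":0.3},{"delta_pos":[2.8,-0.2,-1],"twist":[0,0,0],"jaw":0.3},{"delta_pos":[5.5,-0.3,-2],"twist":[0,0,0],"jaw":0.3},{"delta_pos":[8.5,-0.3,-3],"twist":[0,0,0],"jaw":0.3},{"delta_pos":[12,-0.3,-4.2],"twist":[0,0,0],"jaw":0.3},{"delta_pos":[15.5,-0.3,-5.4],"twist":[0,0,0],"jaw":0.3},{"delta_pos":[18.5,-0.3,-6.5],"twist":[0,0,0],"jaw":0.3},{"delta_pos":[21.5,-0.3,-7.5],"twist":[0,0,0],"jaw":0.3},{"delta_pos":[23.5,0,-8.2],"twist":[0,0,0],"jaw":0.3},{"delta_pos":[24.5,0,-8.6],"twist":[0,0,0],"jaw":0.3}]'
python3 -m handwheel '[{"delta_pos":[0.4,0,-0.1],"twist":[0,0,0],"jaw":0.3},{"delta_pos":[0.7,0,-0.2],"twist":[0,0,0],"jaw":0.3},{"delta_pos":[0.7,0,-0.2],"twist":[0,0,0],"jaw":0.3},{"delta_pos":[0.7,0,-0.2],"twist":[0,0,0],"jaw":0.3},{"delta_pos":[0.7,0,-0.2],"twist":[0,0,0],"jaw":0.3},{"delta_pos":[0.7,0,-0.2],"twist":[0,0,0],"jaw":0.3},{"delta_pos":[0.7,0,-0.2],"twist":[0,0,0],"jaw":0.3},{"delta_pos":[0.7,0,-0.2],"twist":[0,0,0],"jaw":0.3},{"delta_pos":[0.7,0,-0.2],"twist":[0,0,0],"jaw":0.3},{"delta_pos":[0.7,0,-0.2],"twist":[0,0,0],"jaw":0.3}]'
cat > m7.py <<'E'
from h import *
goal([592.5,-251.4,180],[0,0,-1],[.769,-.639,0])
b=cap('scene');w=cap('wrist');s=telemetry.sense();tcp=s['eef_pos'];print(tcp,s['force'])
cv2.imwrite('pics/j13.png',np.hstack([cv2.resize(b['frame'][80:200,160:280],(400,400)),cv2.resize(w['frame'][140:360,210:410],(364,400))])[:,:,::-1])
h=cv2.cvtColor(b['frame'],cv2.COLOR_RGB2HSV);H,S,V=[h[...,i].astype(int) for i in range(3)]
U=np.arange(640)[None];W=np.arange(400)[:,None]
def az(m,lab):
    for v in range(80,200,3):
        u=np.nonzero(m[v])[0]
        if len(u)>=4:
            _,d=ray(b,[[u.min(),v],[u.max(),v]]);print(lab,v,u.min(),u.max(),np.degrees(np.arctan2(d[:,1],d[:,0])).mean().round(2))
az((H>100)&(H<125)&(S>120)&(U>195)&(U<245),'bob')
az((S<60)&(V>130)&(U>175)&(U<245)&(W<160),'silver')
o=-b['R'].T@b['t'];print('tcp az',np.degrees(np.arctan2(tcp[1]-o[1],tcp[0]-o[0])))
E
python3 m7.py
```

```text
time_s: 20.67
eef_pos: [587.3, -247.7, 200.1]
ee_rot: [-0.664, 0.665, -0.242, 0.239]
force: [0.4, 0.6, -1.4]
grip_width: 0.451
time_s: 21.5
eef_pos: [591.2, -250.7, 203.1]
ee_rot: [-0.665, 0.666, -0.24, 0.24]
force: [0.2, -0.1, -1.9]
grip_width: 0.456
delta_pos cm [0.14 2.31 0.03] twist [ 0.0015  0.0006 -0.0003]
[ 591.18181279 -250.80916287  203.0649551 ] [-0.32364177 -0.61396194 -1.75053735]
bob 113 199 230 -123.19
bob 155 219 225 -122.04
bob 158 209 227 -121.02
bob 161 207 228 -120.71
bob 164 207 229 -120.6
bob 167 208 230 -120.59
bob 170 210 231 -120.68
bob 173 211 232 -120.67
bob 176 211 233 -120.55
bob 179 213 233 -120.53
bob 182 214 233 -120.41
bob 185 216 233 -120.38
bob 188 217 231 -120.02
bob 191 222 225 -119.63
silver 140 220 226 -123.21
silver 143 196 225 -120.58
silver 146 197 224 -120.37
silver 149 198 221 -119.95
silver 152 203 216 -119.71
tcp az -120.8476549445085
```

View pics/j13.png

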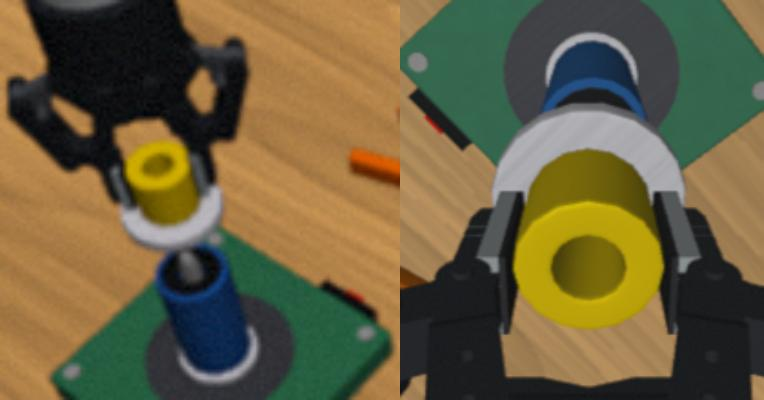

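```bash
python3 -m handwheel '[{"delta_pos":[0.14,0.2,0.03],"twist":[0,0,0],"jaw":0.3},{"delta_pos":[0.14,0.6,0.03],"twist":[0,0,0],"jaw":0.3},{"delta_pos":[0.14,1.2,0.03],"twist":[0,0,0],"jaw":0.3},{"delta_pos":[0.14,1.8,0.03],"twist":[0,0,0],"jaw":0.3},{"delta_pos":[0.14,2.4,0.03],"twist":[0,0,0],"jaw":0.3},{"delta_pos":[0.14,2.9,0.03],"twist":[0,0,0],"jaw":0.3},{"delta_pos":[0.14,3.2,0.03],"twist":[0,0,0],"jaw":0.3},{"delta_pos":[0.14,3.4,0.03],"twist":[0,0,0],"jaw":0.3},{"delta_pos":[0.14,3.4,0.03],"twist":[0,0,0],"jaw":0.3},{"delta_pos":[0.14,3.4,0.03],"twist":[0,0,0],"jaw":0.3}]'
python3 m7.py | head -2
```

```text
time_s: 22.43
eef_pos: [592.5, -251.6, 169.2]
ee_rot: [-0.665, 0.666, -0.24, 0.24]
force: [-0.1, -0.6, -0.6]
grip_width: 0.452
delta_pos cm [-0.01 -1.08  0.01] twist [ 0.0016  0.0004 -0.0001]
[ 592.56572709 -251.58663314  169.42728431] [-0.17724566 -0.28426972 -1.14863928]
```

View pics/j13.png

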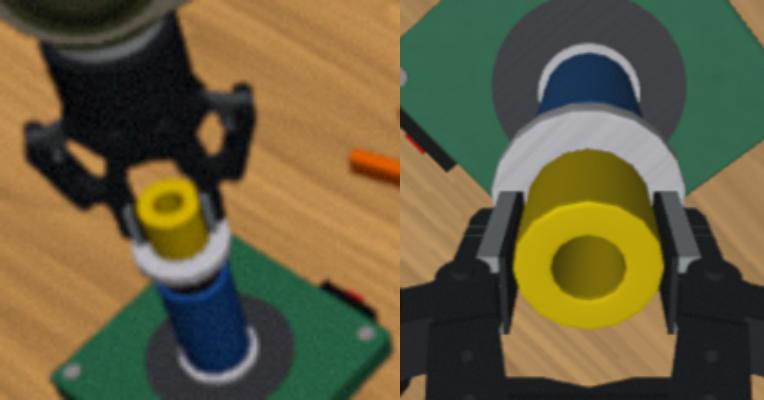

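The cap is lined up over the spindle. Lowering slowly.

```bash
python3 -m handwheel '[{"delta_pos":[0,0.2,0],"twist":[0,0,0],"jaw":0.3},{"delta_pos":[0,0.4,0],"twist":[0,0,0],"jaw":0.3},{"delta_pos":[0,0.6,0],"twist":[0,0,0],"jaw":0.3},{"delta_pos":[0,0.8,0],"twist":[0,0,0],"jaw":0.3},{"delta_pos":[0,1,0],"twist":[0,0,0],"jaw":0.3},{"delta_pos":[0,1.2,0],"twist":[0,0,0],"jaw":0.3},{"delta_pos":[0,1.4,0],"twist":[0,0,0],"jaw":0.3},{"delta_pos":[0,1.6,0],"twist":[0,0,0],"jaw":0.3},{"delta_pos":[0,1.8,0],"twist":[0,0,0],"jaw":0.3},{"delta_pos":[0,1.9,0],"twist":[0,0,0],"jaw":0.3}]'
python3 m7.py | head -2
```

```text
time_s: 23.37
eef_pos: [592.3, -251.5, 149.7]
ee_rot: [-0.665, 0.666, -0.241, 0.24]
force: [-0.2, -0.7, -2.2]
grip_width: 0.456
delta_pos cm [ 0.01 -3.03  0.01] twist [ 0.0016  0.0005 -0.0007]
[ 592.3403079  -251.50068946  149.8084853 ] [-0.37820539  0.21437008 -1.47364227]
```

View pics/j13.png

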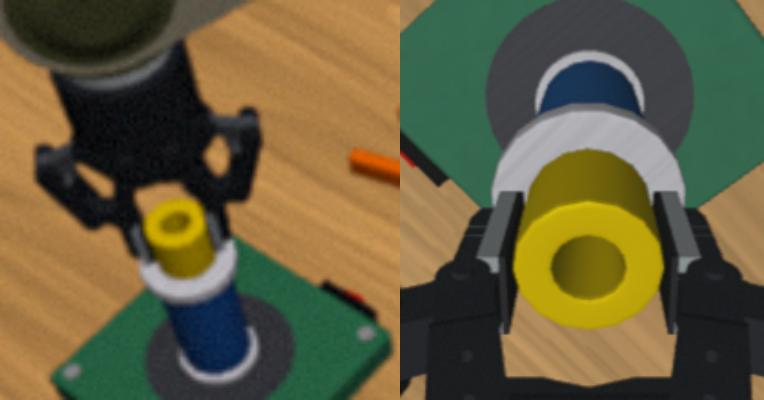

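```bash
python3 -m handwheel '[{"delta_pos":[0,0.08,0],"twist":[0,0,0],"jaw":0.3},{"delta_pos":[0,0.16,0],"twist":[0,0,0],"jaw":0.3},{"delta_pos":[0,0.22,0],"twist":[0,0,0],"jaw":0.3},{"delta_pos":[0,0.27,0],"twist":[0,0,0],"jaw":0.3},{"delta_pos":[0,0.31,0],"twist":[0,0,0],"jaw":0.3},{"delta_pos":[0,0.35,0],"twist":[0,0,0],"jaw":0.3},{"delta_pos":[0,0.38,0],"twist":[0,0,0],"jaw":0.3},{"delta_pos":[0,0.41,0],"twist":[0,0,0],"jaw":0.3},{"delta_pos":[0,0.43,0],"twist":[0,0,0],"jaw":0.3},{"delta_pos":[0,0.45,0],"twist":[0,0,0],"jaw":0.3}]'
```

```text
time_s: 24.3
eef_pos: [592.4, -251.5, 145.5]
ee_rot: [-0.665, 0.666, -0.24, 0.24]
force: [-0.3, 0.6, -1.3]
grip_width: 0.455
```

```bash
python3 -m handwheel '[{"delta_pos":[0,0.02,0],"twist":[0,0,0],"jaw":0.3},{"delta_pos":[0,0.04,0],"twist":[0,0,0],"jaw":0.3},{"delta_pos":[0,0.06,0],"twist":[0,0,0],"jaw":0.3},{"delta_pos":[0,0.08,0],"twist":[0,0,0],"jaw":0.3},{"delta_pos":[0,0.09,0],"twist":[0,0,0],"jaw":0.3},{"delta_pos":[0,0.1,0],"twist":[0,0,0],"jaw":0.3},{"delta_pos":[0,0.11,0],"twist":[0,0,0],"jaw":0.3},{"delta_pos":[0,0.12,0],"twist":[0,0,0],"jaw":0.3},{"delta_pos":[0,0.13,0],"twist":[0,0,0],"jaw":0.3},{"delta_pos":[0,0.13,0],"twist":[0,0,0],"jaw":0.3}]'
```

```text
time_s: 25.13
eef_pos: [592.5, -251.6, 144.7]
ee_rot: [-0.665, 0.666, -0.24, 0.24]
force: [-1.6, 1.3, 3.4]
grip_width: 0.452
```

Contact at z 144.7, where 143.5 to 144.6 was expected. Releasing gently.

```bash
python3 -m handwheel '[{"delta_pos":[0,0,0],"twist":[0,0,0],"jaw":0.47},{"delta_pos":[0,0,0],"twist":[0,0,0],"jaw":0.49},{"delta_pos":[0,0,0],"twist":[0,0,0],"jaw":0.52},{"delta_pos":[0,0,0],"twist":[0,0,0],"jaw":0.58},{"delta_pos":[0,0,0],"twist":[0,0,0],"jaw":0.65},{"delta_pos":[0,0,0],"twist":[0,0,0],"jaw":0.75},{"delta_pos":[0,0,0],"twist":[0,0,0],"jaw":0.85},{"delta_pos":[0,0,0],"twist":[0,0,0],"jaw":0.9},{"delta_pos":[0,0,0],"twist":[0,0,0],"jaw":0.9},{"delta_pos":[0,0,0],"twist":[0,0,0],"jaw":0.9}]'
python3 m7.py | head -2
```

```text
time_s: 25.97
eef_pos: [592.4, -251.5, 144.2]
ee_rot: [-0.665, 0.666, -0.24, 0.24]
force: [-0.0, 0.6, -0.4]
grip_width: 0.905
delta_pos cm [-0.   -3.58  0.01] twist [ 0.0016  0.0005 -0.0003]
[ 592.40234365 -251.53744016  144.2519876 ] [-0.62533915  0.26421075  0.70543509]
```

View pics/j13.png

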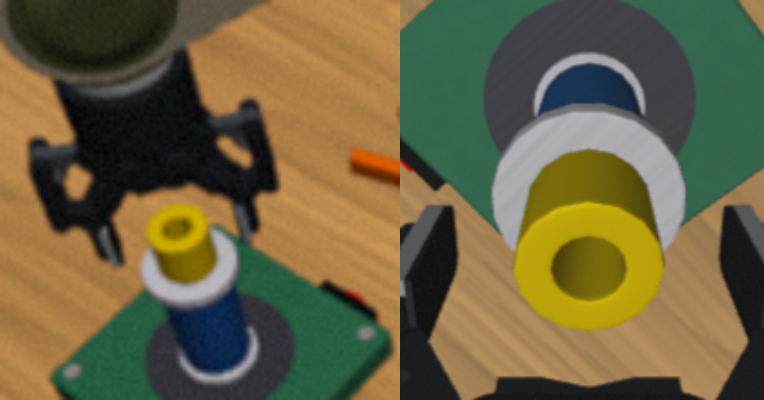

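The cap sits flat and free of the open fingers. I'll retract and back off so the cameras can see the assembly.

```bash
python3 -m handwheel '[{"delta_pos":[0,-0.4,0],"twist":[0,0,0],"jaw":0.95},{"delta_pos":[0,-1.2,0],"twist":[0,0,0],"jaw":0.95},{"delta_pos":[0,-2.5,0],"twist":[0,0,0],"jaw":0.95},{"delta_pos":[0,-4,0],"twist":[0,0,0],"jaw":0.95},{"delta_pos":[0,-6,0],"twist":[0,0,0],"jaw":0.95},{"delta_pos":[0,-8,0],"twist":[0,0,0],"jaw":0.95},{"delta_pos":[0,-9.5,0],"twist":[0,0,0],"jaw":0.95},{"delta_pos":[0,-10.5,0],"twist":[0,0,0],"jaw":0.95},{"delta_pos":[0,-11,0],"twist":[0,0,0],"jaw":0.95},{"delta_pos":[0,-11,0],"twist":[0,0,0],"jaw":0.95}]'
python3 -m handwheel '[{"delta_pos":[-1.5,0,-1.5],"twist":[0,0,0],"jaw":0.95},{"delta_pos":[-3.5,0,-3],"twist":[0,0,0],"jaw":0.95},{"delta_pos":[-6,0,-4.5],"twist":[0,0,0],"jaw":0.95},{"delta_pos":[-8.5,0,-6],"twist":[0,0,0],"jaw":0.95},{"delta_pos":[-11,0,-7.5],"twist":[0,0,0],"jaw":0.95},{"delta_pos":[-13,0,-9],"twist":[0,0,0],"jaw":0.95},{"delta_pos":[-15,0,-10],"twist":[0,0,0],"jaw":0.95},{"delta_pos":[-16.5,0,-11],"twist":[0,0,0],"jaw":0.95},{"delta_pos":[-17,0,-11.5],"twist":[0,0,0],"jaw":0.95},{"delta_pos":[-17,0,-11.5],"twist":[0,0,0],"jaw":0.95}]'
python3 - <<'E'
from h import *
a=cap('wrist','wr14');b=cap('scene','sc14');c=cap('top','tp14')
cv2.imwrite('pics/j14.png',np.vstack([np.hstack([cv2.resize(b['frame'],(400,250)),cv2.resize(c['frame'],(400,250))]),np.hstack([cv2.resize(a['frame'],(400,250)),cv2.resize(b['frame'][110:230,150:300],(312,250)),np.zeros((250,88,3),np.uint8)])])[:,:,::-1])
for n,c in(('w',a),('s',b),('t',c)):
    h=cv2.cvtColor(c['frame'],cv2.COLOR_RGB2HSV);H,S,V=[h[...,i].astype(int) for i in range(3)]
    m=(H>20)&(H<35)&(S>160)&(V>80);P=cloud(c,m);P=P[(abs(P[:,0]-592)<45)&(abs(P[:,1]+251)<45)&(P[:,2]>120)]
    if len(P)>10:
        q=P[P[:,2]>165];print(n,'hub top z',np.median(q[:,2]),'circle',cv2.minEnclosingCircle(q[:,:2].astype(np.float32)))
        A=np.c_[q[:,:2]-q[:,:2].mean(0),np.ones(len(q))];k=np.linalg.lstsq(A,q[:,2],rcond=None)[0];print('  slope deg',np.degrees(k[:2]))
    m=(S<60)&(V>120);P=cloud(c,m);P=P[(abs(P[:,0]-592)<45)&(abs(P[:,1]+251)<45)&(P[:,2]>125)&(P[:,2]<145)]
    if len(P)>10: print(n,'flange top z',np.median(P[:,2]),len(P))
E
```

```text
time_s: 26.9
eef_pos: [592.7, -251.5, 255.3]
ee_rot: [-0.664, 0.666, -0.24, 0.24]
force: [0.7, 0.3, -0.4]
grip_width: 0.947
time_s: 27.73
eef_pos: [387.5, -231.4, 254.3]
ee_rot: [-0.665, 0.665, -0.241, 0.24]
force: [0.6, 0.3, -1.0]
grip_width: 0.954
w hub top z 171.6200505628794 circle ((592.3076171875, -251.37669372558594), 20.305233001708984)
  slope deg [ 0.97095203 -1.24321906]
w flange top z 135.8280612679685 2090
s hub top z 171.85458069128157 circle ((594.1625366210938, -251.35121154785156), 20.711875915527344)
  slope deg [-2.10146821 -2.19685337]
s flange top z 136.083608738267 252
t hub top z 173.23547844092934 circle ((591.8147583007812, -251.04205322265625), 19.460979461669922)
  slope deg [ 0.88466412 -1.24960546]
t flange top z 137.16794213044773 235
```

View pics/j14.png

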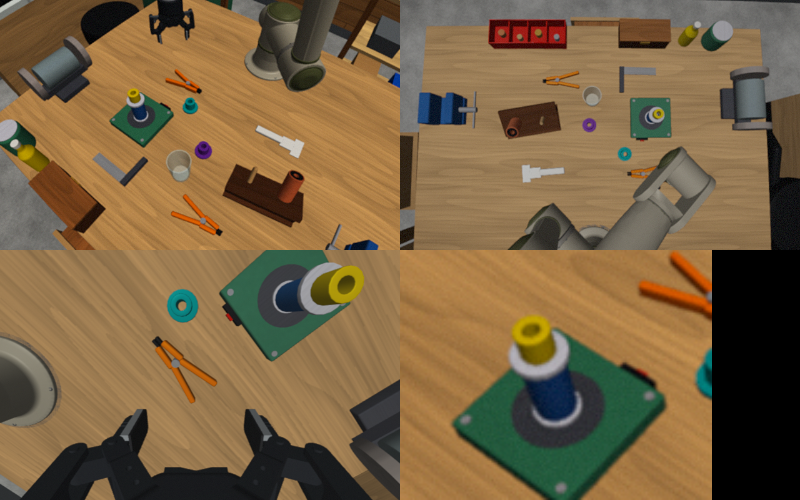

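The hub top is at 171.6 to 173.2 mm (172 expected) and the flange top at 135.8 to 137.2 mm (136 expected), both centred on the spindle. Everything else looks in place and the arm is clear, so I'm handing in.

```bash
python3 -c "
from h import *
print(ctrl.finish_job())"
```

```text
the job is handed in; nothing more can be done
None
```

I took the blue bobbin off its peg, lowered it over the spindle onto the shoulder and let go. I then set the yellow and silver cap on top, flange down, and handed the job in at about 28 s, with the arm well clear.

- **Seating:** both parts met light contact at the expected heights, about 11 N for the bobbin and 5 N for the cap. The last pictures put the flange top at 135.8–137.2 mm (136 expected) and the hub top at 171.6–173.2 mm (172 expected), within about 2 mm of the spindle axis.
- **Other items:** in those pictures the brown bobbin, the look-alike caps, jar, clamps, square and scraper look where they were; I checked these by eye only, without measuring them.
- **Disagreement:** the camera depth gave hub-top slopes of 1–2° that differ in direction between views. I took this as depth noise, because the flange and hub heights both match a cap resting flat.

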